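# Widen the canister holder by one hole and load the objective canister

## Task

The sliding jaw of the canister holder stands too close to the fixed jaw. Gently press its orange button to free it, slide the jaw away from the fixed jaw until the button pops up in the very next hole, never forcing it; then stand the clear-topped objective canister upright on the rail, centred in the gap between the two jaws. Leave the other things on the bench where they are.

Things in the scene. Friction and masses are not known exactly. Their poses are not given: they have to be found in the camera images.
- holder: Canister holder, fixed to the bench: pale silver rail 190 x 62 mm, flat top 20 mm above the bench. Origin: centre of its underside. x runs along the rail from the fixed jaw towards the free end, z is up. The fixed jaw is a block across the -x end, rising to 53 mm above the bench. The sliding jaw moves along +x to widen the gap. The origin, button and both jaw faces lie on one centre line.
- fixed_jaw_face (a point): Centre of the fixed jaw's inner face, 45 mm above the bench; the gap begins here and extends along the holder's +x.
- moving_jaw_face (a point): Centre of the sliding jaw's face that looks at the fixed jaw, 45 mm above the bench. The sliding jaw is black, 60 mm long, 50 mm wide, its deck 34 mm above the bench. Two upright walls stand across its ends, 46 mm wide, rising to 62 mm above the bench: the front wall (6 mm thick, this is its outer face) and the rear wall (8 mm thick).
- button_top (a point): Top centre of the round orange button, 20 mm across, on the sliding jaw's deck: 47 mm above the bench when up; moves with the jaw. It stands midway between the jaw's two walls, which are 46 mm apart inside and 15 mm higher than the button, so closed fingertips can press the button, then, raised a little, push the jaw along by the rear wall.
- jaw (a joint): Travel of the sliding jaw along the holder's +x, m: 0 in the starting hole; the gap is 8 mm plus this. Friction about 1.5 N (3 N while the pin rubs in the slot). The holes are hidden in the rail: the next is 34 to 56 mm on, to be found by feel; a further one, not wanted, lies 27 mm beyond it. In a hole the jaw has 1.5 mm of play either way. Pushing harder than 15 N is forcing it.
- button (a joint): Depth of the button, m: 0 up (its pin sits in a hole and locks the jaw), 0.011 bottom stop. 2 N to start, 0.6 N more per mm. Below 7 mm (6.2 N) the pin is clear and the jaw can slide; between holes the slot keeps it down at 7 mm without pressing. At a hole it springs up only if nothing holds it down; the jaw then stops dead.
- can_clear_center (a point): Centre (28 mm above its underside) of the objective canister with the clear dome over a black screw base: upright cylinder 36 mm across, 56 mm tall, 60 to 130 g, standing on the bench; to be stood in the gap.
- can_white: The other canister, white with a grey base, 36 mm across, 64 mm tall; origin at its underside. Not wanted.
- specimen: Green round mounted specimen, 30 mm across, 19 mm tall; origin at its underside. Bystander.
- dish: Clear lidded petri dish, 63 mm across, 14 mm tall; origin at its underside. Bystander.
- cleaner: White bottle with blue cap, 36 mm across, 98 mm tall; origin at its underside. Bystander.
There are look-alikes about, which are no part of the job. Leave any blue or purple look-alike of the part that bears can_clear_center alone.

How it is judged:
By the outcome, as a careful person would: the job done as asked, in the order asked, and still so for the second after the job is handed in, with the robot touching nothing.
It also fails if it takes over 51 s, if anything falls off the work surface, if the arm or the gripper's body presses on something with over 40 N, if the wrist force passes 120 N, or if a joint passes its speed limit or range.

## Robot

A 6-joint arm with a two-finger parallel gripper is mounted at the origin on a cart in front of the work surface, level with it; the furniture and walls round the work are solid. World frame = base frame: x ahead of the robot, y to its left, z up, the work surface at z = 0. Lengths are in m, angles in degrees, forces in N, time in s.
With the tool pointing down it reaches from about 0.35 to 0.925 m from the base axis. Payload 6.4 kg.
Tool frame: the origin (TCP) lies midway between the tips of the shut fingers; the grasp point (between the pads) lies 19 mm behind it; z points along the fingers, y is the direction in which the jaws open and shut (so a half turn about z gives the same grasp; the last joint's range is limited). The gripper opens to 85 mm and grips with 20 to 120 N. Pads are 22 mm wide; open, the fingers measure 114 mm over their backs; the gripper's body (76 mm by 85 mm) begins 54 mm behind the grasp point. The pads swing forward as they close: fully open they stand 13 mm farther back than shut.
Start: joints at [-9.975, 14.043, 89.255, -0, 76.702, -9.975], TCP at [0.65, 0, 0.199] pointing down, gripper open.
Joint ranges: [-179.41, 179.41], [-58.25, 129.5], [7.25, 145.43], [-54.29, 234.29], [11.92, 165.04], [-157.13, 157.13]. Speed limits (degrees/s): [147.25, 147.25, 180, 180, 180, 180].

## Interface

Orientations are given as [roll, pitch, yaw] about the fixed x, y, z axes, in that order (R = Rz(yaw) Ry(pitch) Rx(roll)).
In Python, from cell import get_obs, camera, get_calibration, hand_in gives the robot as it stands.
- The arm moves only by the shell command python3 -m inch 'ROWS' [FORCE]. ROWS is text: rows parted by semicolons, each of 7 numbers parted by spaces: the turn, a rotation vector about the tool's x, y, z scaled (see below), then the shift along the tool's x, y, z scaled (see below), then the opening, from 0 (shut) to 1 (fully open). In form: wx wy wz dx dy dz grip; .... A call has exactly 5 rows; each row shifts and turns the commanded pose from where the row before left it, along the tool's axes as they then stand; what a row does not reach is not made up. The controller multiplies each number of a shift by 0.025 m and each number of a turn by 8 degrees. A row lasts 1/10 s, in which the tool goes at most 50 mm and 8.59 degrees, less where a joint would pass 70% of its speed; a pose out of reach is approached as far as the arm can. A call with a number of a shift or a turn outside -1 to 1 is refused whole. A call with a gripper value outside its range is refused whole. The fingers move at their own pace and stop on an object; FORCE is the grip in N (left out, the last holds). Time passes only in rows, so rows that do not move let the fingers close, or fill a call up. It gives the time, the measured TCP pose, the force and the opening at its end, in the units of the state.
- get_obs(): the state, without advancing time (a new reading comes with each control period).
- camera(name): name is "scene" or "side" or "wrist"; returns the picture (480x640x3 uint8, blue, green, red); there is no depth.
- get_calibration(name): a dict with "mtx" (3x3 intrinsics, pixels), "k1" (the pictures are not rectified: a ray, as slopes to the right and down, at radius r is drawn at 1 + k1 r^2 times it, then the intrinsics apply), "origin" and "orientation" of the camera in the world; the wrist camera has in their place "hand_eye" (4x4, takes a point from camera to tool coordinates, whose origin is the TCP and whose axes are the flange's). Camera axes: x right, y down, z forward; pixel columns grow to the right and rows downward; lengths in m; the calibration is good to about 2 mm. A picture is of the moment at which its call begins: read the wrist's pose just before it. get_calibration takes no time and is no camera call.
- hand_in(): hands the job in, once; it reports no verdict.
The state is a dict: "time": time; "q": joint angles; "qvel": joint speeds; "tau": joint torques, N m; "eef_pos": TCP position; "tcp_rot": TCP orientation; "wrist_force": force on the tool from outside, world axes, zero at the start; "moment": the same for the moment, N m; "gripper_width": opening from 0.0 (shut) to 1.0 (fully open).
Only numpy, scipy, OpenCV 4.12 (cv2) and the standard library are available. Lean on these libraries where they do the work, as an engineer would, in place of code of your own. Each camera call takes 0.05 s, during which the arm holds its last target.

## Working session

There is one attempt and no reset: what is moved stays moved. The work goes in short steps, Python scripts to look and compute and a shell command to move; the robot and the scene stay as the last step left them, time stands still between calls to the robot, and variables do not carry over. Pictures are saved under pics/ and viewed, and the job is handed in when it is done.

```bash
ls; mkdir -p pics
python3 - <<'E'
from cell import *
import cv2
o=get_obs();print(o)
for n in("scene","side","wrist"):
    cv2.imwrite(f"pics/{n}0.png",camera(n));print(n,get_calibration(n))
E
```

```text
pics
{'time': 0.0, 'q': array([-9.97373422e+00,  1.40836275e+01,  8.93273114e+01, -1.63289259e-04,
        7.67018251e+01, -9.97430193e+00]), 'qvel': array([-0.00937035, -0.06778965, -0.08868944, -0.03590094,  0.01141823,
        0.04513939]), 'tau': array([ 6.17919522e-04, -4.29512215e+01, -3.26122355e+01, -1.30276699e-04,
        5.42047856e-03, -1.36905024e-05]), 'eef_pos': array([6.49361745e-01, 1.33917878e-04, 1.97763358e-01]), 'tcp_rot': array([-1.79888913e+02, -1.93749901e-02,  9.00005866e+01]), 'wrist_force': array([-0.00408087,  0.77543486,  0.65694229]), 'moment': array([-0.0550007 ,  0.05883423,  0.0151815 ]), 'gripper_width': 0.9973183378939556}
scene {'mtx': array([[541.00207587,   0.        , 326.95776772],
       [  0.        , 541.00207587, 225.24844616],
       [  0.        ,   0.        ,   1.        ]]), 'k1': -0.14129336710245097, 'origin': array([ 0.07565655, -0.58261939,  0.47426916]), 'orientation': array([-118.6500046 ,   -0.51195279,  -45.04258604])}
side {'mtx': array([[492.30631678,   0.        , 329.19833507],
       [  0.        , 492.30631678, 234.55658405],
       [  0.        ,   0.        ,   1.        ]]), 'k1': -0.12376316924270055, 'origin': array([0.23758015, 0.53477156, 0.53056314]), 'orientation': array([-122.12315971,   -0.46230286, -148.46133408])}
wrist {'mtx': array([[349.15454882,   0.        , 318.78704424],
       [  0.        , 349.15454882, 240.41392361],
       [  0.        ,   0.        ,   1.        ]]), 'k1': -0.029573417225603842, 'hand_eye': array([[-8.01296645e-04, -9.52876487e-01, -3.03357476e-01,
         7.76949001e-02],
       [ 9.99999545e-01, -6.06415581e-04, -7.36613236e-04,
        -2.39920164e-05],
       [ 5.17940733e-04, -3.03357929e-01,  9.52876539e-01,
        -1.74914427e-01],
       [ 0.00000000e+00,  0.00000000e+00,  0.00000000e+00,
         1.00000000e+00]])}
```

View pics/scene0.png

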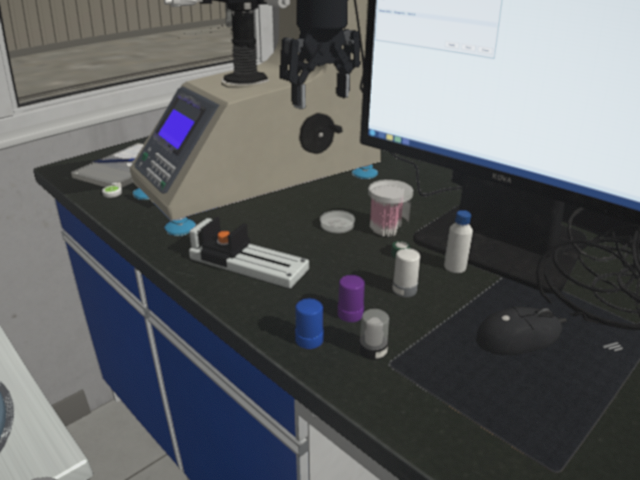

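View pics/side0.png

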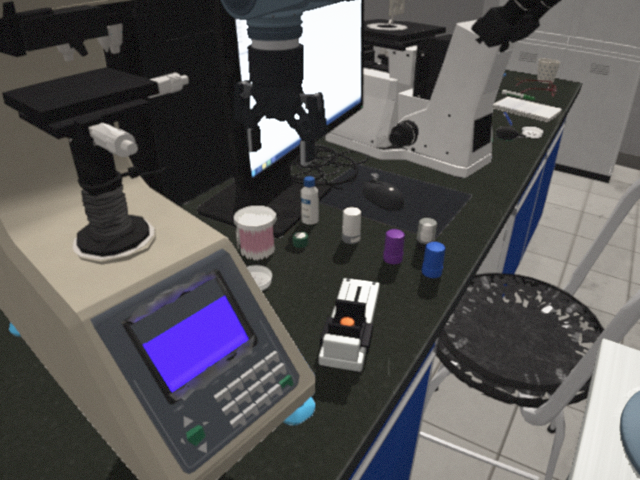

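View pics/wrist0.png

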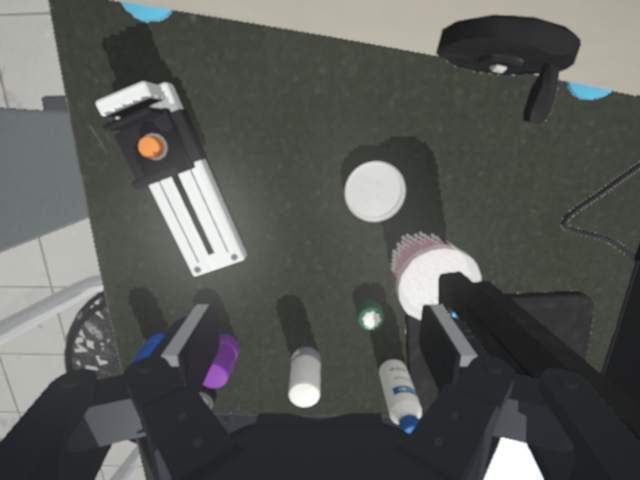

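```bash
cat > h.py <<'E'
from cell import *
import cv2, numpy as np
from scipy.spatial.transform import Rotation as Ro
def T(o):
    M=np.eye(4);M[:3,:3]=Ro.from_euler('xyz',o['tcp_rot'],degrees=True).as_matrix();M[:3,3]=o['eef_pos'];return M
def camT(n,o=None):
    c=get_calibration(n)
    if n=='wrist': return T(o)@c['hand_eye']
    M=np.eye(4);M[:3,:3]=Ro.from_euler('xyz',c['orientation'],degrees=True).as_matrix();M[:3,3]=c['origin'];return M
def ray(n,uv,o=None):
    c=get_calibration(n);M=camT(n,o)
    d=cv2.undistortPoints(np.array([[uv]],float),c['mtx'],np.array([c['k1'],0,0,0,0]))[0,0]
    v=M[:3,:3]@np.array([d[0],d[1],1]);return M[:3,3],v/np.linalg.norm(v)
def onz(n,uv,z,o=None):
    p,v=ray(n,uv,o);return p+v*(z-p[2])/v[2]
def proj(n,P,o=None):
    c=get_calibration(n);M=np.linalg.inv(camT(n,o));q=M[:3,:3]@np.array(P)+M[:3,3]
    a=q[:2]/q[2];a=a*(1+c['k1']*(a@a));return c['mtx'][:2,:2]@a+c['mtx'][:2,2]
def meet(rays):
    A=0;b=0
    for p,v in rays:
        Q=np.eye(3)-np.outer(v,v);A=A+Q;b=b+Q@p
    P=np.linalg.solve(A,b);return P,[np.linalg.norm((np.eye(3)-np.outer(v,v))@(P-p))for p,v in rays]
def orange(im,lo=(3,120,90),hi=(18,255,255)):
    m=cv2.inRange(cv2.cvtColor(im,cv2.COLOR_BGR2HSV),lo,hi)
    n,l,s,c=cv2.connectedComponentsWithStats(m);return sorted([(int(s[i][4]),c[i].round(1).tolist(),s[i][:4].tolist()) for i in range(1,n)if s[i][4]>25],reverse=True)
E
python3 - <<'E'
from h import *
o=get_obs()  # arm unmoved
for n in("scene","side","wrist"):
    im=cv2.imread(f"pics/{n}0.png");L=orange(im);print(n,L[:4])
    if L:print(onz(n,L[0][1],.047,o))
a=cv2.imread("pics/scene0.png")[270:370,280:440];b=cv2.imread("pics/side0.png")[200:300,360:460]
c=cv2.imread("pics/wrist0.png")[60:290,70:270]
cv2.imwrite("pics/crop1.png",np.hstack([cv2.resize(a,(640,400),interpolation=2)[:, :400+0] if 0 else cv2.resize(a,(480,300),interpolation=2),cv2.resize(b,(300,300),interpolation=2)]))
cv2.imwrite("pics/crop2.png",cv2.resize(c,None,fx=2.5,fy=2.5,interpolation=2))
E
```

```text
scene [(105, [223.0, 235.8], [218, 231, 12, 12])]
[0.48801464 0.05779558 0.047     ]
side [(116, [347.0, 321.2], [340, 317, 15, 10])]
[0.49191293 0.06362525 0.047     ]
wrist [(448, [149.5, 146.5], [137, 136, 26, 22])]
[0.49486198 0.06386056 0.047     ]
```

View pics/crop1.png

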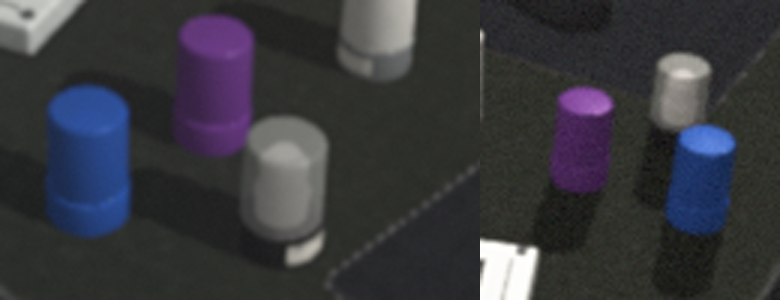

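View pics/crop2.png

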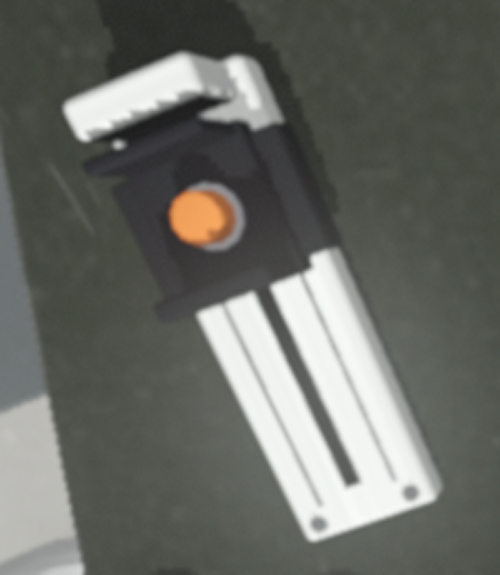

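Run:
```python
from h import *
o=get_obs()
w=lambda x,y:(70+x/2.5-.3,60+y/2.5-.3)
for nm,p,z in [("endL",(308,541),.02),("endR",(440,495),.02),("slot end",(351,483),.02),("slot start",(265,292),.02),("button",(200,217),.047),("fixtop fl",(88,138),.053),("fix top bl",(65,103),.053),("fix top br",(183,53),.053),
  ("frontwall top l",(85,172),.062),("rearwall top l",(158,318),.062),("rear wall r",(315,262),.062)]:
    print(nm,onz("wrist",w(*p),z,o).round(4))
s=lambda x,y:(280+x/3,270+y/3)
print("can top",onz("scene",s(287,142),.056),"bot",onz("scene",s(285,240),0))
d=lambda x,y:(360+(x-480)/3,200+y/3)
print("can top side",onz("side",d(684,68),.056))
print("purple",onz("scene",s(217,38),.06),onz("side",d(585,100),.06))
print("blue",onz("scene",s(90,112),.06),onz("side",d(706,140),.06))
print("white",onz("scene",(407,256),.064))
print(meet([ray("scene",(223,235.8)),ray("side",(347,321.2)),ray("wrist",(149.5,146.5),o)]))
print("can tri",meet([ray("scene",s(287,142)),ray("side",d(684,68))]))
```

```text
endL [ 0.5102 -0.0758  0.02  ]
endR [ 0.57   -0.0541  0.02  ]
slot end [ 0.5319 -0.0486  0.02  ]
slot start [0.5046 0.0332 0.02  ]
button [0.495  0.0639 0.047 ]
fixtop fl [0.4617 0.0914 0.053 ]
fix top bl [0.4556 0.103  0.053 ]
fix top br [0.4995 0.1184 0.053 ]
frontwall top l [0.464  0.0799 0.062 ]
rearwall top l [0.4818 0.0294 0.062 ]
rear wall r [0.5409 0.0489 0.062 ]
can top [ 0.49530481 -0.25396528  0.056     ] bot [ 0.49914689 -0.25369086  0.        ]
can top side [ 0.49306353 -0.24801752  0.056     ]
purple [ 0.52568536 -0.18656208  0.06      ] [ 0.52771583 -0.17324442  0.06      ]
blue [ 0.44782131 -0.18621518  0.06      ] [ 0.44896392 -0.17104385  0.06      ]
white [ 0.62708167 -0.20019087  0.064     ]
(array([0.49253244, 0.0629366 , 0.0441476 ]), [np.float64(0.0013072875933589825), np.float64(0.001529047630844817), np.float64(0.001179736061771028)])
can tri (array([ 0.49553813, -0.25285049,  0.05399726]), [np.float64(0.001271059318638449), np.float64(0.0012710593186385142)])
```

Candidates for the wanted canister in the scene picture are blue at (310,323), purple at (351,298) and grey/clear at (375,333). Only the one at (375,333) has a clear dome over a black base, and the crop confirms it. The holder lies at about (0.49, 0.06), with its rail pointing at about -70.5°. I'll move over it with the gripper shut.

```bash
python3 -m inch '0 0 0 0.4 -1 0.2 0;0 0 0 0.4 -1 0.2 0;0 0 0 0.4 -1 0.2 0;0 0 0 0.4 -1 0.2 0;0 0 0 0.4 -1 0.2 0' 30
python3 -m inch '0 0 -0.5 0 0 0.4 0;0 0 -0.5 0 0 0.4 0;0 0 -0.5 0 0 0.4 0;0 0 -0.5 0 0 0 0;0 0 -0.44 0 0 0 0'
python3 - <<'E'
from h import *
o=get_obs();im=camera("wrist");cv2.imwrite("pics/w1.png",im)
print(o['time'],o['eef_pos'],o['tcp_rot'],o['wrist_force'],o['gripper_width'])
for b in orange(im)[:3]:print(b,onz("wrist",b[1],.047,o))
print(proj("wrist",o['eef_pos'],o))
np.save("o1.npy",o,allow_pickle=True)
E
```

```text
time: 0.65
eef_pos: [0.5237, 0.0504, 0.1733]
tcp_rot: [-180.0, -0.0, 90.0]
wrist_force: [-0.1, 0.1, -0.2]
gripper_width: 0.144
time: 1.15
eef_pos: [0.5244, 0.0501, 0.1431]
tcp_rot: [-179.9, -0.0, 109.7]
wrist_force: [0.1, -0.1, 0.1]
gripper_width: -0.002
1.15 [0.52438137 0.05008912 0.14309215] [-1.79920366e+02 -4.14519453e-02  1.09671239e+02] [ 0.1251955  -0.1286313   0.08410863] -0.0016451972932285065
(455, [287.6, 201.3], [276, 189, 24, 25]) [0.49293982 0.06418076 0.047     ]
[319.12301052 278.96642795]
```

View pics/w1.png

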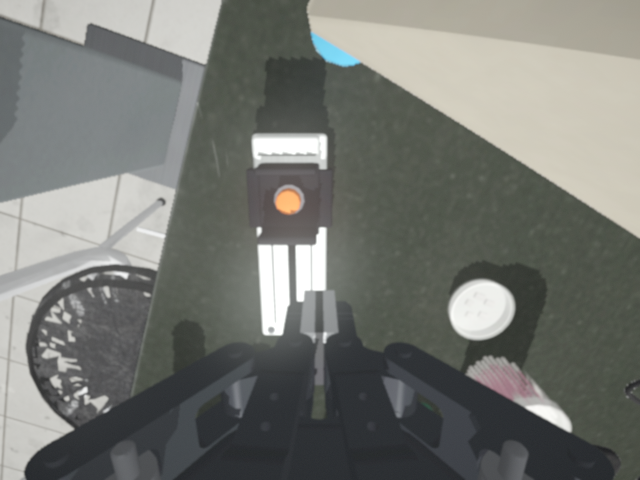

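Run:
```python
from h import *
o=np.load("o1.npy",allow_pickle=True).item()
im=cv2.imread("pics/w1.png")
c=im[120:350,230:350];cv2.imwrite("pics/c3.png",cv2.resize(c,None,fx=2.6,fy=2.6,interpolation=2))
g=cv2.cvtColor(im,6)
P=[];Q=[]
for y in range(250,325,6):
    r=g[y,240:350].astype(int)
    w=np.where(r[:70]>150)[0];x0=240+w[0]; P.append(onz("wrist",(x0-.5,y),.02,o))
    w2=np.where(r>150)[0];x1=240+w2[-1];Q.append(onz("wrist",(x1+.5,y),.02,o))
for A in(P,Q[:8]):
    A=np.array(A);v=np.polyfit(A[:,1],A[:,0],1);print(np.degrees(np.arctan2(-1,-v[0])),A[0].round(4),A[-1].round(4))
b=onz("wrist",(287.6,201.3),.047,o);print(b)
M=T(o);print(np.linalg.inv(M)[:3,:3]@(b-o['eef_pos'])/.025)
```

```text
-70.70143688717518 [0.4797 0.0064 0.02  ] [ 0.5044 -0.0633  0.02  ]
-65.6914589352648 [0.5394 0.0277 0.02  ] [ 0.559  -0.0097  0.02  ]
[0.49293982 0.06418076 0.047     ]
[ 0.95134666 -0.98917766  3.84575396]
```

View pics/c3.png

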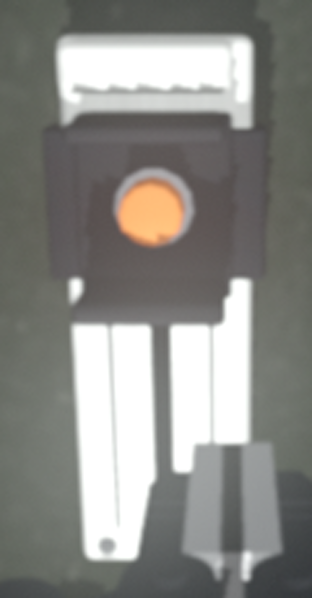

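```bash
python3 -m inch '0 0 0 0.35 -0.5 0.3 0;0 0 0 0.33 -0.49 0.5 0;0 0 0 0 0 0.9 0;0 0 0 0 0 0.9 0;0 0 0 0 0 0.8 0'
python3 - <<'E'
from h import *
o=get_obs();im=camera("wrist");cv2.imwrite("pics/w2.png",im)
im2=camera("side");im3=camera("scene")
cv2.imwrite("pics/sc2.png",np.hstack([cv2.resize(im2[250:400,270:420],(400,400),interpolation=2),cv2.resize(im3[180:300,170:290],(400,400),interpolation=2)]))
print(o['time'],o['eef_pos'],o['tcp_rot'],o['wrist_force'],o['gripper_width'])
E
```

```text
time: 1.7
eef_pos: [0.4956, 0.0578, 0.0579]
tcp_rot: [-180.0, -0.0, 109.5]
wrist_force: [-1.0, 1.0, -0.2]
gripper_width: -0.001
1.7 [0.49559442 0.05782902 0.0579026 ] [-1.79985338e+02 -6.73256276e-03  1.09458217e+02] [-0.97741299  0.97929919 -0.15217561] -0.001283604991630461
```

View pics/sc2.png

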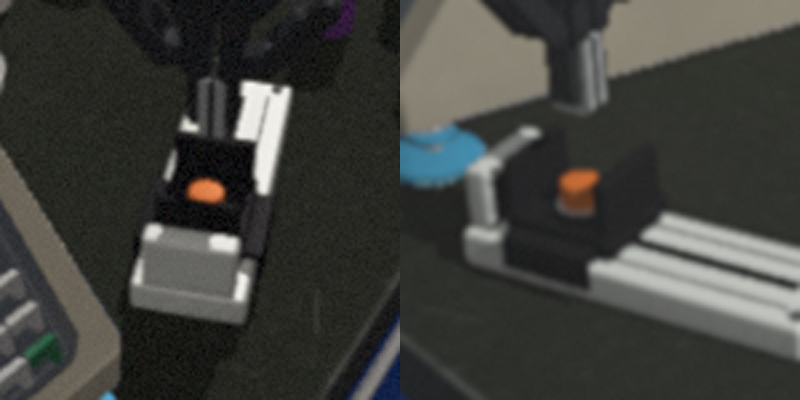

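View pics/w2.png

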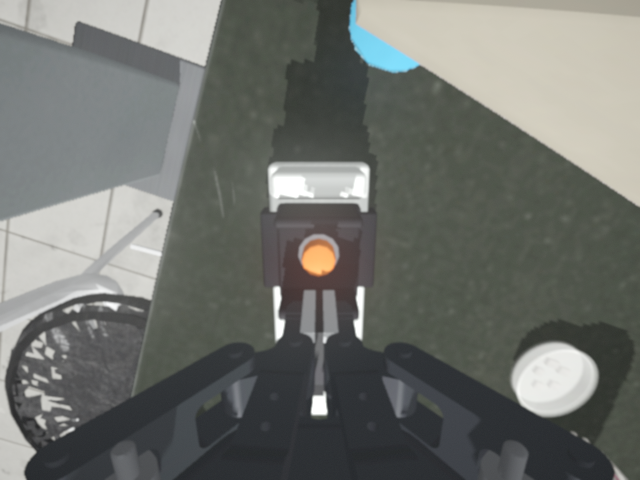

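Run:
```python
from h import *
o=get_obs();print(o['time'],o['eef_pos'],o['qvel'].round(2))
p=proj("scene",o['eef_pos']);print(p,(p-[170,180])*400/120+[400,0])
p=proj("side",o['eef_pos']);print(p,(p-[270,250])*400/150)
print(proj("wrist",o['eef_pos'],o))
im=cv2.imread("pics/w2.png");b=orange(im)[0];print(b,onz("wrist",b[1],.047,o))
```

```text
1.85 [0.49474278 0.05789191 0.05775964] [ 0.09 -1.78 -2.07  0.07  0.15 -0.27]
[225.86075247 228.44784091] [586.20250824 161.49280302]
[347.48701988 312.66425842] [206.63205302 167.10468912]
[319.12219835 278.96583471]
(978, [318.3, 258.2], [302, 240, 33, 37]) [0.49160015 0.06531927 0.047     ]
```

Run:
```python
from h import *
o=get_obs()
print(meet([ray("scene",(224,211.5)),ray("side",(349.5,301.7))]))
M=T(o)
for d in(0,.01,.02,.03):
  for x in(-.011,0,.011):print(d,x,proj("wrist",(M@[x,0,-d,1])[:3],o).round(1),proj("scene",(M@[x,0,-d,1])[:3]).round(1))
im2=cv2.imread("pics/sc2.png")
cv2.imwrite("pics/c4.png",cv2.resize(im2[0:260,480:700],None,fx=2.7,fy=2.2,interpolation=2))
cv2.imwrite("pics/c5.png",cv2.resize(cv2.imread("pics/w2.png")[200:360,250:400],None,fx=3.5,fy=3.5,interpolation=2))
```

```text
(array([0.49303681, 0.0607962 , 0.08477669]), [np.float64(0.0034252450488781194), np.float64(0.0034252450488780894)])
0 -0.011 [319.1 297.2] [231.6 230. ]
0 0 [319.1 279. ] [225.9 228.4]
0 0.011 [319.1 260.1] [220.2 227. ]
0.01 -0.011 [319.1 305.8] [231.1 224.4]
0.01 0 [319.1 286.8] [225.4 222.9]
0.01 0.011 [319.1 267.1] [219.7 221.4]
0.02 -0.011 [319.2 315.5] [230.7 218.8]
0.02 0 [319.2 295.6] [224.9 217.3]
0.02 0.011 [319.1 274.9] [219.2 215.9]
0.03 -0.011 [319.2 326.2] [230.2 213.1]
0.03 0 [319.2 305.4] [224.4 211.7]
0.03 0.011 [319.2 283.7] [218.6 210.2]
```

View pics/c4.png

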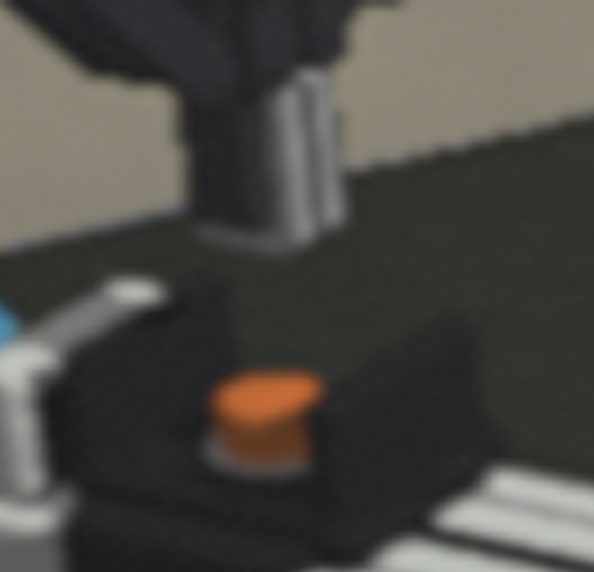

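View pics/c5.png

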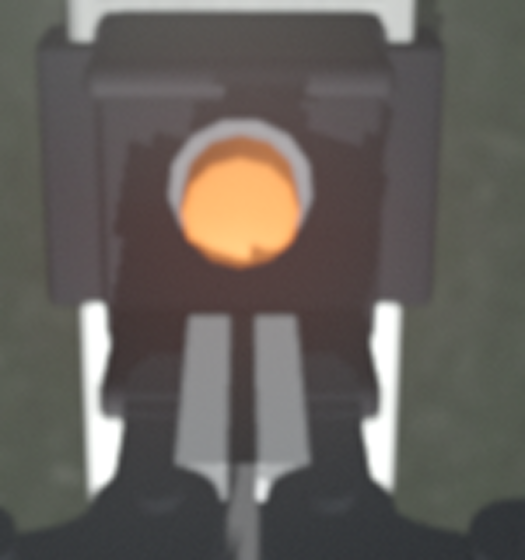

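```bash
python3 -m inch '0 0 0 0 0 0.08 0;0 0 0 0 0 0.08 0;0 0 0 0 0 0.08 0;0 0 0 0 0 0.08 0;0 0 0 0 0 0 0'
```

```text
time: 2.35
eef_pos: [0.4959, 0.0578, 0.0508]
tcp_rot: [-180.0, -0.0, 109.5]
wrist_force: [-0.0, 0.2, -0.3]
gripper_width: 0.003
```

```bash
python3 -m inch '0 0 0 0 0 0.04 0;0 0 0 0 0 0.04 0;0 0 0 0 0 0.04 0;0 0 0 0 0 0.04 0;0 0 0 0 0 0 0'
python3 - <<'E'
from h import *
o=get_obs();im3=camera("scene")
print(o['eef_pos'],o['wrist_force'])
cv2.imwrite("pics/s3.png",cv2.resize(im3[180:300,170:290],(600,600),interpolation=2))
E
```

```text
time: 2.85
eef_pos: [0.4958, 0.0578, 0.0467]
tcp_rot: [-180.0, -0.0, 109.5]
wrist_force: [-0.1, 0.3, -0.6]
gripper_width: 0.001
[0.49584363 0.05776656 0.04668592] [-0.10977031  0.32334617 -0.60510547]
```

View pics/s3.png

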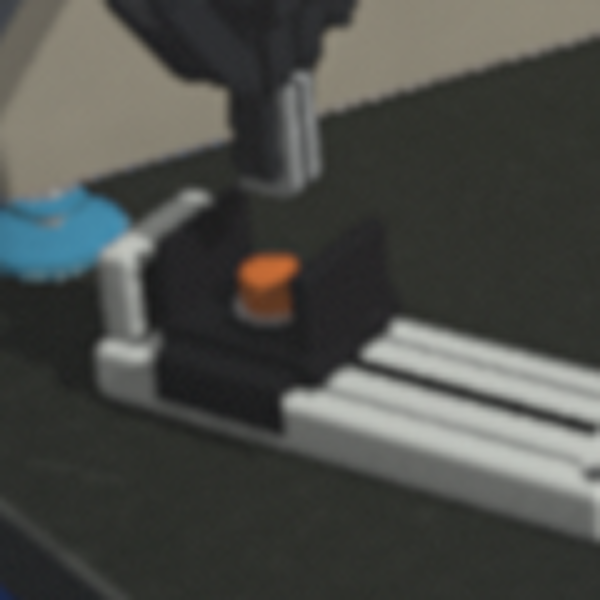

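```bash
python3 -m inch '0 0 0 0 0 0.08 0;0 0 0 0 0 0.08 0;0 0 0 0 0 0.08 0;0 0 0 0 0 0.08 0;0 0 0 0 0 0.08 0'; python3 -m inch '0 0 0 0 0 0.04 0;0 0 0 0 0 0.04 0;0 0 0 0 0 0.04 0;0 0 0 0 0 0.04 0;0 0 0 0 0 0 0'
python3 - <<'E'
from h import *
o=get_obs();im3=camera("side")
print(o['eef_pos'],o['wrist_force'])
cv2.imwrite("pics/s4.png",cv2.resize(im3[250:380,280:410],(600,600),interpolation=2))
E
```

```text
time: 3.4
eef_pos: [0.496, 0.0578, 0.0367]
tcp_rot: [-180.0, -0.0, 109.5]
wrist_force: [0.0, 0.0, 0.2]
gripper_width: 0.001
time: 3.9
eef_pos: [0.4959, 0.0578, 0.0328]
tcp_rot: [-180.0, -0.0, 109.5]
wrist_force: [-0.4, -0.0, 0.4]
gripper_width: 0.001
[0.4959044  0.05777965 0.0327581 ] [-0.41591421 -0.03440901  0.35369437]
```

View pics/s4.png

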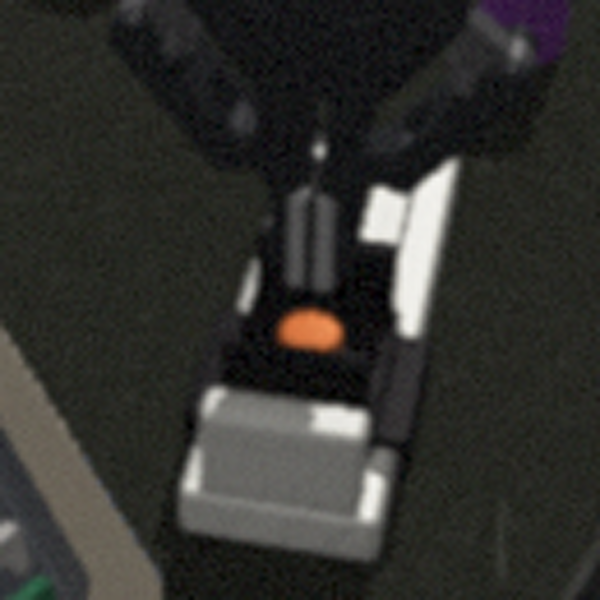

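```bash
python3 -m inch '0 0 0 0 0 0.04 0;0 0 0 0 0 0.04 0;0 0 0 0 0 0.04 0;0 0 0 0 0 0.04 0;0 0 0 0 0 0 0'
python3 - <<'E'
from h import *
o=get_obs();im3=camera("scene")
print(o['eef_pos'],o['wrist_force'])
cv2.imwrite("pics/s5.png",cv2.resize(im3[180:300,170:290],(600,600),interpolation=2))
E
```

```text
time: 4.45
eef_pos: [0.4958, 0.0578, 0.0287]
tcp_rot: [-180.0, -0.0, 109.5]
wrist_force: [0.2, 0.3, 0.0]
gripper_width: -0.003
[0.49584026 0.05778124 0.02869203] [0.24360239 0.34470105 0.02986619]
```

View pics/s5.png

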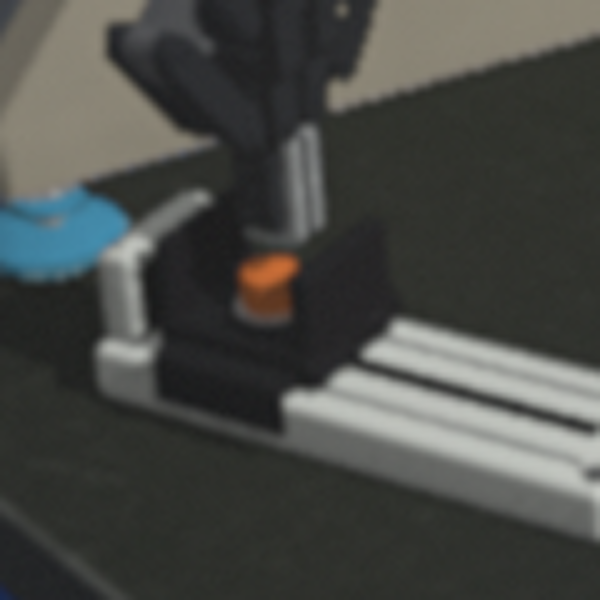

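```bash
python3 -m inch '0 0 0 0 0 0.04 0;0 0 0 0 0 0.04 0;0 0 0 0 0 0.04 0;0 0 0 0 0 0 0;0 0 0 0 0 0 0';python3 -m inch '0 0 0 0 0 0.04 0;0 0 0 0 0 0.04 0;0 0 0 0 0 0 0;0 0 0 0 0 0 0;0 0 0 0 0 0 0'
```

```text
time: 5.0
eef_pos: [0.496, 0.0578, 0.0259]
tcp_rot: [-180.0, -0.0, 109.5]
wrist_force: [0.2, 0.6, 0.1]
gripper_width: 0.001
time: 5.5
eef_pos: [0.496, 0.0578, 0.0239]
tcp_rot: [180.0, 0.0, 109.5]
wrist_force: [-0.2, -0.1, 0.3]
gripper_width: -0.001
```

```bash
python3 -m inch '0 0 0 0 0 0.04 0;0 0 0 0 0 0.04 0;0 0 0 0 0 0 0;0 0 0 0 0 0 0;0 0 0 0 0 0 0';python3 - <<'E'
from h import *
im3=camera("scene")
cv2.imwrite("pics/s6.png",cv2.resize(im3[180:300,170:290],(600,600),interpolation=2))
E
```

```text
time: 6.0
eef_pos: [0.496, 0.0577, 0.0219]
tcp_rot: [-180.0, -0.0, 109.5]
wrist_force: [-0.4, -0.9, -0.4]
gripper_width: 0.001
```

View pics/s6.png

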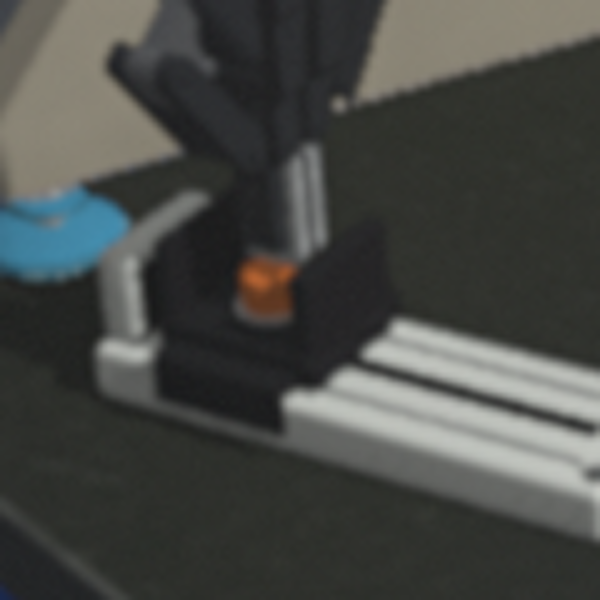

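Tips at crop (270,260) are just above the button. Going down 2 mm at a time until the force shows contact.

```bash
python3 -m inch '0 0 0 0 0 0.04 0;0 0 0 0 0 0.04 0;0 0 0 0 0 0 0;0 0 0 0 0 0 0;0 0 0 0 0 0 0'; python3 -m inch '0 0 0 0 0 0.04 0;0 0 0 0 0 0.04 0;0 0 0 0 0 0 0;0 0 0 0 0 0 0;0 0 0 0 0 0 0'
```

```text
time: 6.55
eef_pos: [0.496, 0.0578, 0.0199]
tcp_rot: [180.0, -0.0, 109.5]
wrist_force: [0.1, -0.2, -0.6]
gripper_width: -0.002
time: 7.05
eef_pos: [0.496, 0.0578, 0.0179]
tcp_rot: [180.0, 0.0, 109.5]
wrist_force: [1.0, 0.4, 1.0]
gripper_width: 0.001
```

```bash
python3 -m inch '0 0 0 0 0 0.04 0;0 0 0 0 0 0.04 0;0 0 0 0 0 0 0;0 0 0 0 0 0 0;0 0 0 0 0 0 0'
```

```text
time: 7.55
eef_pos: [0.496, 0.0578, 0.0159]
tcp_rot: [180.0, 0.0, 109.5]
wrist_force: [0.0, -0.6, 0.2]
gripper_width: 0.001
```

Run:
```python
from h import *
im3=camera("scene");im2=camera("side");o=get_obs();print(o['wrist_force'])
cv2.imwrite("pics/s7.png",np.hstack([cv2.resize(im3[190:280,180:270],(400,400),interpolation=2),cv2.resize(im2[270:370,300:400],(400,400),interpolation=2)]))
```

```text
[-0.20416914  0.14781714  0.87292248]
```

View pics/s7.png

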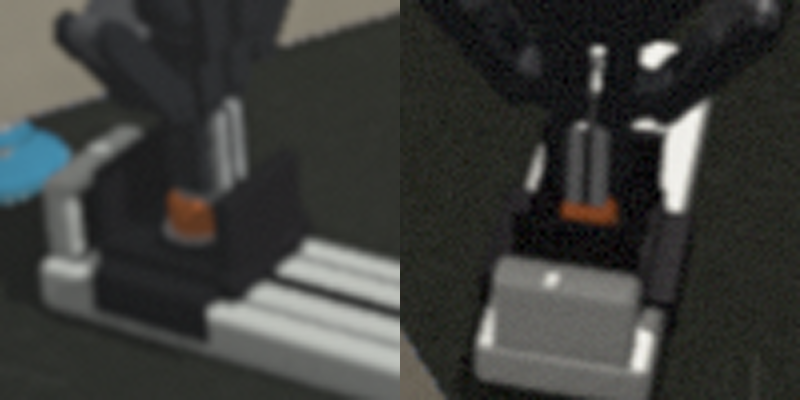

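```bash
python3 -m inch '0 0 0 0 0 0.04 0;0 0 0 0 0 0.02 0;0 0 0 0 0 0 0;0 0 0 0 0 0 0;0 0 0 0 0 0 0'; python3 -m inch '0 0 0 0 0 0.04 0;0 0 0 0 0 0.02 0;0 0 0 0 0 0 0;0 0 0 0 0 0 0;0 0 0 0 0 0 0'
```

```text
time: 8.15
eef_pos: [0.4961, 0.0578, 0.0145]
tcp_rot: [180.0, 0.0, 109.5]
wrist_force: [-0.5, -0.9, 2.0]
gripper_width: -0.0
time: 8.65
eef_pos: [0.4961, 0.0577, 0.013]
tcp_rot: [180.0, 0.0, 109.5]
wrist_force: [-0.8, 0.4, 3.6]
gripper_width: 0.001
```

```bash
python3 -m inch '0 0 0 0 0 0.06 0;0 0 0 0 0 0.06 0;0 0 0 0 0 0.06 0;0 0 0 0 0 0.06 0;0 0 0 0 0 0 0'; python3 -m inch '0 0 0 0 0 0.03 0;0 0 0 0 0 0 0;0 0 0 0 0 0 0;0 0 0 0 0 0 0;0 0 0 0 0 0 0'
```

```text
time: 9.15
eef_pos: [0.4961, 0.0578, 0.007]
tcp_rot: [180.0, 0.0, 109.5]
wrist_force: [-2.1, 0.0, 6.6]
gripper_width: 0.001
time: 9.65
eef_pos: [0.4962, 0.0577, 0.0064]
tcp_rot: [180.0, 0.0, 109.5]
wrist_force: [-2.0, 0.4, 6.7]
gripper_width: -0.0
```

```bash
python3 -m inch '0 0 0 0 0 0.04 0;0 0 0 0 0 0 0;0 0 0 -0.06 0 0 0;0 0 0 -0.06 0 0 0;0 0 0 -0.04 0 0 0'; python3 -m inch '0 0 0 -0.04 0 0 0;0 0 0 -0.04 0 0 0;0 0 0 0 0 0 0;0 0 0 0 0 0 0;0 0 0 0 0 0 0'
```

```text
time: 10.15
eef_pos: [0.4974, 0.0541, 0.0055]
tcp_rot: [-180.0, -0.0, 109.5]
wrist_force: [-2.1, 1.3, 6.1]
gripper_width: -0.0
time: 10.65
eef_pos: [0.4981, 0.0521, 0.0055]
tcp_rot: [-180.0, -0.0, 109.5]
wrist_force: [-2.8, 0.6, 6.7]
gripper_width: 0.001
```

```bash
python3 -m inch '0 0 0 -0.04 0 0 0;0 0 0 -0.04 0 0 0;0 0 0 -0.04 0 0 0;0 0 0 0 0 0 0;0 0 0 0 0 0 0'
python3 - <<'E'
from h import *
im3=camera("scene");im2=camera("side");o=get_obs();print(o['wrist_force'],o['eef_pos'])
cv2.imwrite("pics/s8.png",np.hstack([cv2.resize(im3[190:280,180:270],(400,400),interpolation=2),cv2.resize(im2[270:370,300:400],(400,400),interpolation=2)]))
E
```

```text
time: 11.15
eef_pos: [0.4991, 0.0493, 0.0055]
tcp_rot: [-180.0, -0.0, 109.5]
wrist_force: [-2.1, 1.1, 7.5]
gripper_width: 0.001
[-2.9751853  -0.01694696  6.84514406] [0.49915534 0.04930374 0.0054893 ]
```

View pics/s8.png

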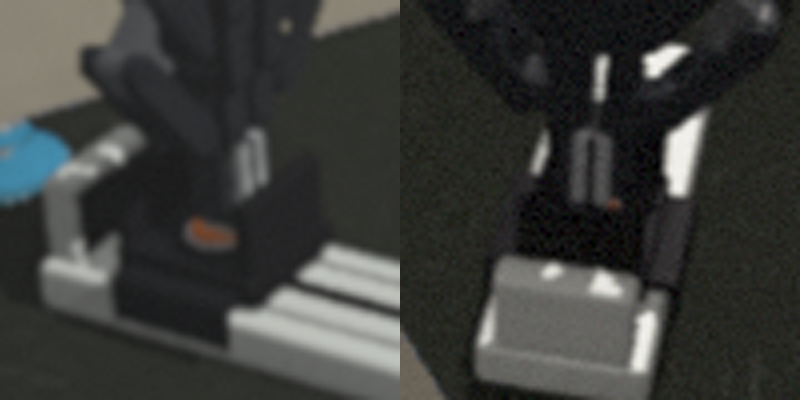

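```bash
python3 -m inch '0 0 0 0 0 -0.3 0;0 0 0 0 0 -0.32 0;0 0 0 0 0 0 0;0 0 0 0 0 0 0;0 0 0 0 0 0 0'
python3 - <<'E'
from h import *
im3=camera("scene");im2=camera("side");o=get_obs();print(o['wrist_force'],o['eef_pos'])
cv2.imwrite("pics/s9.png",np.hstack([cv2.resize(im3[190:280,180:270],(400,400),interpolation=2),cv2.resize(im2[270:370,300:400],(400,400),interpolation=2)]))
E
```

```text
time: 11.75
eef_pos: [0.4986, 0.0493, 0.0203]
tcp_rot: [-180.0, -0.0, 109.5]
wrist_force: [-0.6, -0.1, -0.7]
gripper_width: 0.0
[-0.19765783  0.13667643 -0.51694541] [0.49859296 0.04930678 0.02021807]
```

View pics/s9.png

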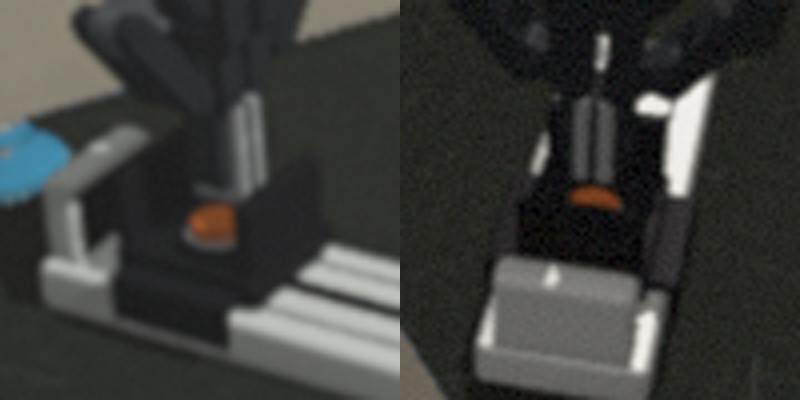

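```bash
python3 -m inch '0 0 0 -0.08 0 0 0;0 0 0 -0.08 0 0 0;0 0 0 -0.08 0 0 0;0 0 0 -0.08 0 0 0;0 0 0 -0.08 0 0 0'; python3 -m inch '0 0 0 -0.08 0 0 0;0 0 0 -0.08 0 0 0;0 0 0 -0.08 0 0 0;0 0 0 -0.08 0 0 0;0 0 0 -0.08 0 0 0'
```

```text
time: 12.35
eef_pos: [0.5021, 0.0403, 0.0206]
tcp_rot: [-180.0, -0.1, 109.5]
wrist_force: [-1.3, 4.4, 0.4]
gripper_width: 0.001
time: 12.85
eef_pos: [0.5056, 0.0303, 0.0205]
tcp_rot: [-180.0, -0.0, 109.5]
wrist_force: [-0.9, 4.7, 0.1]
gripper_width: -0.003
```

```bash
cat > chk.py <<'E'
from h import *
o=get_obs();a=camera("scene");
c=orange(a);u=np.array([.333,-.943])
print("T",round(float((o['eef_pos'][:2]-[.4962,.0577])@u)*1000,2),"F",round(float(o['wrist_force'][:2]@u),2),c[:1])
import sys
cv2.imwrite(f"pics/k{int(o['time']*100)}.png",cv2.resize(a[190:310,180:300],(480,480),interpolation=2))
E
python3 -m inch '0 0 0 -0.08 0 0 0;0 0 0 -0.04 0 0 0;0 0 0 0 0 0 0;0 0 0 0 0 0 0;0 0 0 0 0 0 0'; python3 chk.py;ls pics/k*
```

```text
time: 13.35
eef_pos: [0.5067, 0.0273, 0.0206]
tcp_rot: [-180.0, 0.0, 109.5]
wrist_force: [0.3, 0.7, -0.3]
gripper_width: 0.001
T 32.21 F -0.61 [(61, [236.8, 242.0], [232, 239, 10, 7])]
pics/k1335.png
```

View pics/k1335.png

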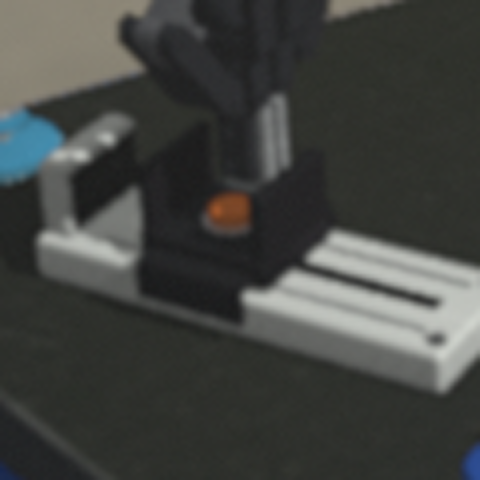

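```bash
python3 -c "
from h import *
a=onz('scene',(224,232.5),.047);b=onz('scene',(237.3,240),.040);print(a,b,np.linalg.norm((a-b)[:2]))"
python3 -m inch '0 0 0 -0.03 0 0 0;0 0 0 -0.03 0 0 0;0 0 0 0 0 0 0;0 0 0 0 0 0 0;0 0 0 0 0 0 0'; python3 chk.py
```

```text
[0.49545926 0.06548592 0.047     ] [0.50336154 0.04120242 0.04      ] 0.025536927811689956
time: 13.9
eef_pos: [0.5071, 0.0262, 0.0206]
tcp_rot: [-180.0, -0.0, 109.5]
wrist_force: [-1.7, 4.1, 0.1]
gripper_width: 0.001
T 33.31 F -4.47 [(62, [237.5, 242.2], [233, 239, 10, 8])]
```

```bash
python3 -m inch '0 0 0 -0.03 0 0 0;0 0 0 -0.03 0 0 0;0 0 0 0 0 0 0;0 0 0 0 0 0 0;0 0 0 0 0 0 0'|grep force; python3 chk.py
```

```text
wrist_force: [-3.1, 1.6, 0.1]
T 35.03 F -2.59 [(62, [238.2, 242.5], [234, 239, 9, 8])]
```

```bash
python3 -m inch '0 0 0 -0.04 0 0 0;0 0 0 -0.04 0 0 0;0 0 0 0 0 0 0;0 0 0 0 0 0 0;0 0 0 0 0 0 0'|grep force; python3 chk.py
```

```text
wrist_force: [-0.9, 1.5, -0.8]
T 37.25 F -1.74 [(67, [239.7, 242.7], [235, 239, 10, 8])]
```

```bash
python3 -m inch '0 0 0 -0.03 0 0 0;0 0 0 -0.03 0 0 0;0 0 0 0 0 0 0;0 0 0 0 0 0 0;0 0 0 0 0 0 0'|grep force; python3 chk.py
```

```text
wrist_force: [-1.6, 1.8, -0.3]
T 38.39 F -2.23 [(63, [240.1, 242.9], [235, 239, 10, 8])]
```

```bash
python3 -m inch '0 0 0 -0.03 0 0 0;0 0 0 -0.03 0 0 0;0 0 0 0 0 0 0;0 0 0 0 0 0 0;0 0 0 0 0 0 0'|grep force; python3 chk.py
```

```text
wrist_force: [0.5, 0.2, -0.1]
T 40.45 F 0.01 [(89, [241.3, 242.0], [237, 237, 11, 11])]
```

```bash
ls -t pics/k* | head -1; cp $(ls -t pics/k*|head -1) pics/last.png
```

```text
pics/k1610.png
```

View pics/last.png

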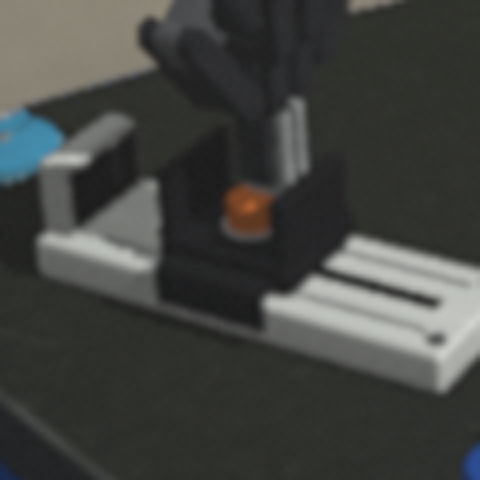

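```bash
python3 -m inch '0 0 0 0.12 0 0 0;0 0 0 0 0 -0.8 0;0 0 0 0 0 -1 0;0 0 0 0 0 -1 0;0 0 0 0 0 -1 0'; 
python3 -m inch '0 0 0 -1 -0.4 -0.4 0.5;0 0 0 -1 -0.4 0 1;0 0 0 -1 -0.4 0 1;0 0 0 -1 -0.4 0 1;0 0 0 -1 -0.4 0 1'
python3 -m inch '0 0 0 -1 -0.4 0 1;0 0 0 -1 -0.4 0 1;0 0 0 -1 -0.4 0 1;0 0 0 -1 -0.4 0 1;0 0 0 -0.6 -0.2 0 1'
python3 - <<'E'
from h import *
o=get_obs();np.save("o2.npy",o,allow_pickle=True)
cv2.imwrite("pics/w10.png",camera("wrist"));cv2.imwrite("pics/s10.png",camera("scene"))
print(o['eef_pos'],proj("wrist",(.4955,-.253,.056),o),proj("wrist",(.4955,-.253,0),o),proj("wrist",o['eef_pos'],o))
E
```

```text
time: 16.65
eef_pos: [0.5082, 0.023, 0.1165]
tcp_rot: [-180.0, 0.0, 109.5]
wrist_force: [0.5, 0.3, 0.6]
gripper_width: -0.001
time: 17.15
eef_pos: [0.5029, -0.1126, 0.1257]
tcp_rot: [180.0, 0.0, 109.5]
wrist_force: [0.6, 0.2, -0.7]
gripper_width: 0.85
time: 17.65
eef_pos: [0.4989, -0.2367, 0.1257]
tcp_rot: [180.0, 0.0, 109.4]
wrist_force: [-0.4, 0.6, 0.7]
gripper_width: 0.998
[ 0.49888977 -0.23667663  0.12571279] [307.51826551 258.38926242] [309.43953916 236.45064949] [319.12355552 278.96493257]
```

View pics/w10.png

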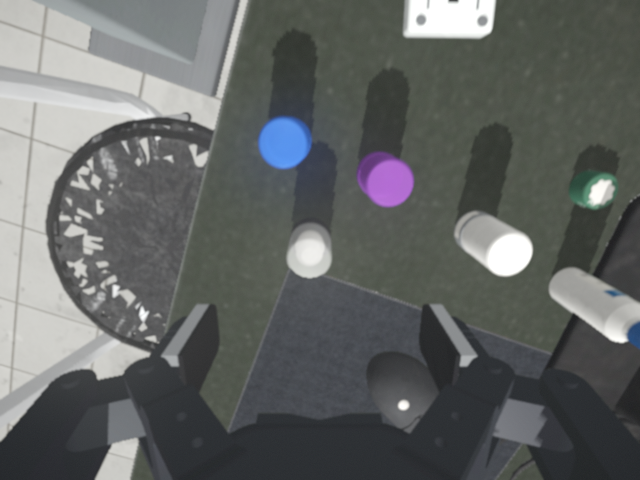

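View pics/s10.png

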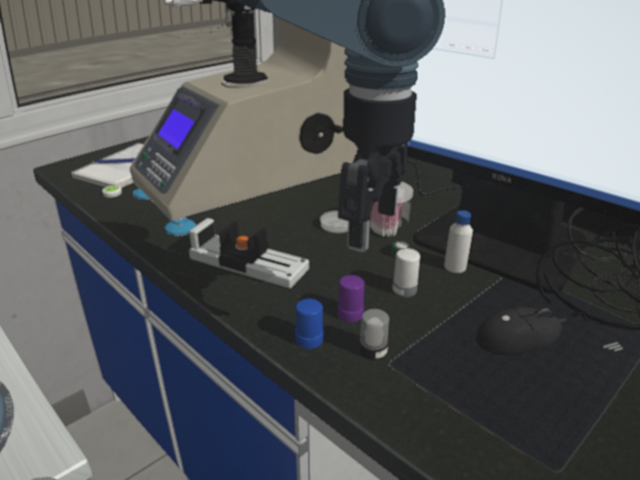

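Run:
```python
from h import *
o=np.load("o2.npy",allow_pickle=True).item()
im=cv2.imread("pics/w10.png");c=im[205:295,270:350]
cv2.imwrite("pics/c11.png",cv2.resize(c,None,fx=6,fy=6,interpolation=2))
g=cv2.cvtColor(c,6);m=(g>75).astype(np.uint8)
n,l,s,ce=cv2.connectedComponentsWithStats(m);i=1+np.argmax(s[1:,4]);print(s[i],ce[i]+[270,205])
for p in [(309.5,255),(309.5,252)]:print(onz("wrist",p,.056,o))
```

```text
[   0    0   80   90 6440] [309.14285714 253.63245342]
[ 0.49602293 -0.24995783  0.056     ]
[ 0.49525343 -0.24771428  0.056     ]
```

View pics/c11.png

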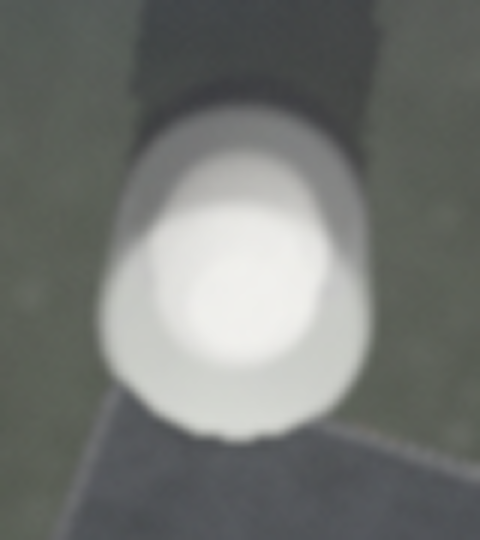

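```bash
python3 -m inch '0 0 0 -0.26 -0.16 0.6 1;0 0 0 -0.26 -0.15 0.7 1;0 0 0 0 0 0.7 1;0 0 0 0 0 0.7 1;0 0 0 0 0 0.4 1'
python3 - <<'E'
from h import *
o=get_obs();np.save("o3.npy",o,allow_pickle=True)
a=camera("scene");b=camera("side")
cv2.imwrite("pics/s11.png",np.hstack([cv2.resize(a[230:390,290:450],(400,400),interpolation=2),cv2.resize(b[150:310,350:510],(400,400),interpolation=2)]))
print(o['eef_pos'])
E
```

```text
time: 18.25
eef_pos: [0.4947, -0.248, 0.0454]
tcp_rot: [-179.9, -0.2, 109.6]
wrist_force: [-0.8, 0.9, -0.2]
gripper_width: 0.998
[ 0.49473073 -0.24795745  0.04535754]
```

View pics/s11.png

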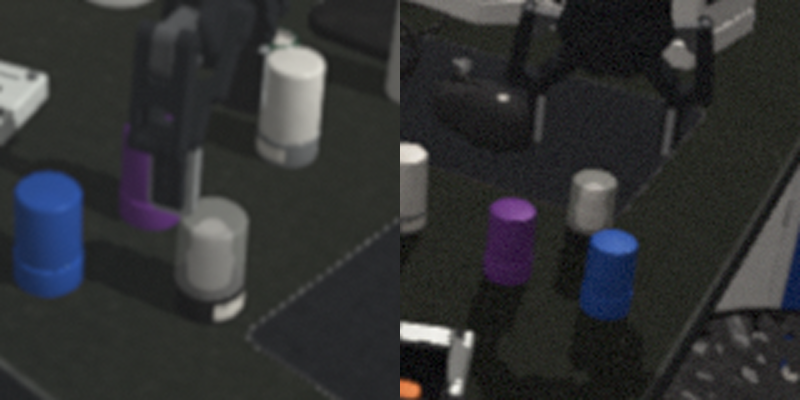

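Run:
```python
from h import *
o=np.load("o3.npy",allow_pickle=True).item();M=T(o)
o4=get_obs();print(o4['eef_pos'],o4['tcp_rot'])
M=T(o4)
for y in(-.0425,.0425):
  for x in(-.011,.011):
    P=(M@[x,y,-.045,1])[:3]
    print(y,x,(proj("scene",P)-[290,230])*2.5,(proj("side",P)-[350,150])*2.5+[400,0])
```

```text
[ 0.494678   -0.24809997  0.04575999] [-179.86488067   -0.2214025   109.57376537]
-0.0425 -0.011 [197.31508433 211.90946067] [655.41775869 140.16432153]
-0.0425 0.011 [152.99473241 198.90959963] [655.52699224 154.13036025]
0.0425 -0.011 [259.07591352 118.05630544] [542.36535039 128.08759797]
0.0425 0.011 [218.41020694 107.36992437] [540.17927481 141.64834183]
```

```bash
python3 -m inch '0 0 0 -0.07 0 0.4 1;0 0 0 -0.07 0 0.5 1;0 0 0 0 0 0.5 1;0 0 0 0 0 0.4 1;0 0 0 0 0 0.26 1'
python3 - <<'E'
from h import *
o=get_obs()
a=camera("scene");b=camera("side")
cv2.imwrite("pics/s12.png",np.hstack([cv2.resize(a[230:390,290:450],(400,400),interpolation=2),cv2.resize(b[150:310,350:510],(400,400),interpolation=2)]))
E
```

```text
time: 18.85
eef_pos: [0.4966, -0.2528, -0.0048]
tcp_rot: [-179.9, -0.1, 109.5]
wrist_force: [0.6, 0.9, 0.3]
gripper_width: 1.0
```

View pics/s12.png

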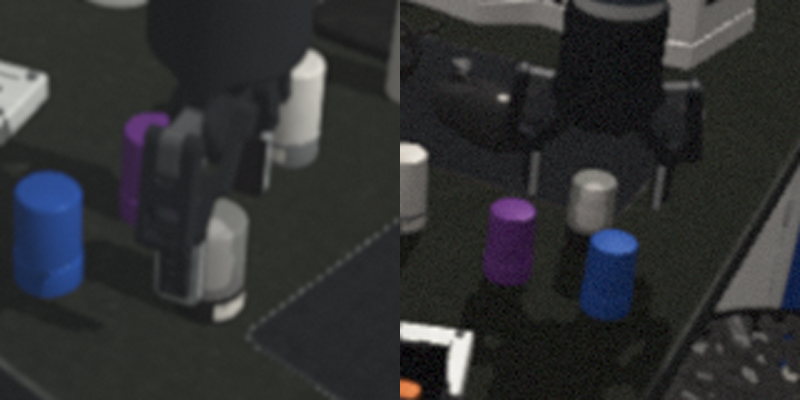

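```bash
python3 -m inch '0 0 0 0 0 0 0.3;0 0 0 0 0 0 0.2;0 0 0 0 0 0 0.2;0 0 0 0 0 0 0.2;0 0 0 0 0 0 0.2' 30
python3 - <<'E'
from h import *
o=get_obs()
a=camera("scene");b=camera("side")
cv2.imwrite("pics/s13.png",np.hstack([cv2.resize(a[230:390,290:450],(400,400),interpolation=2),cv2.resize(b[150:310,350:510],(400,400),interpolation=2)]))
E
```

```text
time: 19.45
eef_pos: [0.4977, -0.2536, -0.0027]
tcp_rot: [180.0, 0.1, 109.5]
wrist_force: [-0.3, 0.8, 2.4]
gripper_width: 0.383
```

View pics/s13.png

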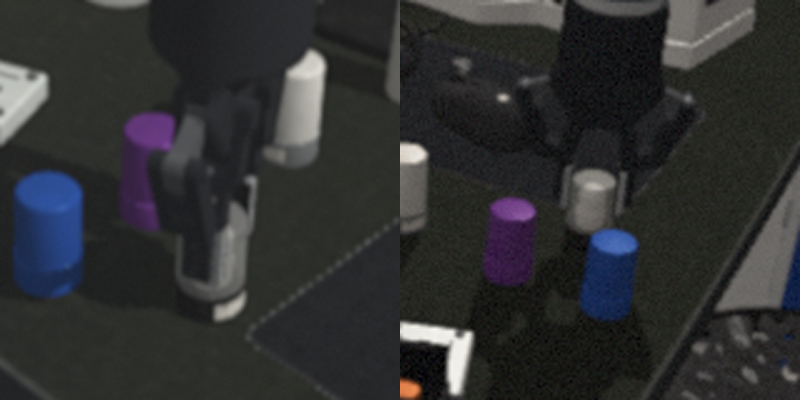

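```bash
python3 -m inch '0 0 0 0 0 -0.4 0.2;0 0 0 0 0 -0.9 0.2;0 0 0 0 0 -0.9 0.2;0 0 0 0 0 -0.9 0.2;0 0 0 0 0 -0.9 0.2'; 
python3 -m inch '0 0 0 0.6 0.4 0 0.2;0 0 0 0.9 0.5 0 0.2;0 0 0 0.9 0.5 0 0.2;0 0 0 0.9 0.5 0 0.2;0 0 0 0.9 0.5 0 0.2'; 
python3 -m inch '0 0 0 0.9 0.4 0 0.2;0 0 0 0.9 0.5 0 0.2;0 0 0 0.9 0.4 0 0.2;0 0 0 0.7 0.3 0 0.2;0 0 0 0 0 0 0.2'
python3 - <<'E'
from h import *
o=get_obs();np.save("o5.npy",o,allow_pickle=True);print(o['eef_pos'],o['tcp_rot'])
cv2.imwrite("pics/w14.png",camera("wrist"));cv2.imwrite("pics/s14.png",camera("scene"))
E
```

```text
time: 20.05
eef_pos: [0.4968, -0.2528, 0.0976]
tcp_rot: [-180.0, -0.0, 109.5]
wrist_force: [-1.2, -0.2, -0.1]
gripper_width: 0.386
time: 20.55
eef_pos: [0.5184, -0.133, 0.0968]
tcp_rot: [-180.0, -0.0, 109.5]
wrist_force: [0.1, -0.4, -0.5]
gripper_width: 0.386
time: 21.05
eef_pos: [0.5275, -0.0387, 0.0966]
tcp_rot: [-180.0, -0.0, 109.7]
wrist_force: [1.2, 0.4, 0.2]
gripper_width: 0.387
[ 0.52745833 -0.03872691  0.09658761] [-1.79965905e+02 -4.49032659e-02  1.09687711e+02]
```

View pics/w14.png

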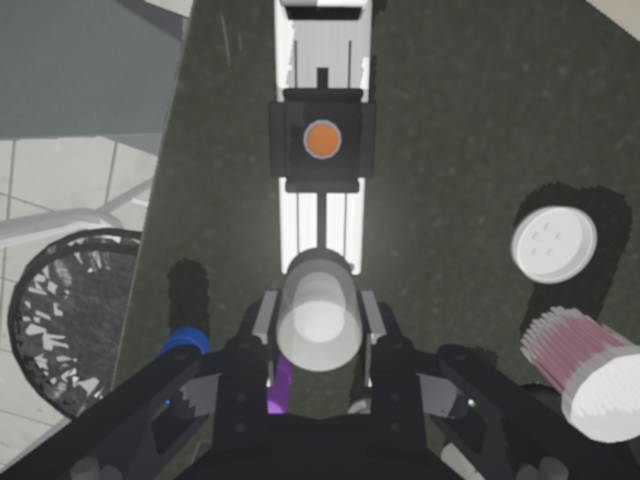

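View pics/s14.png

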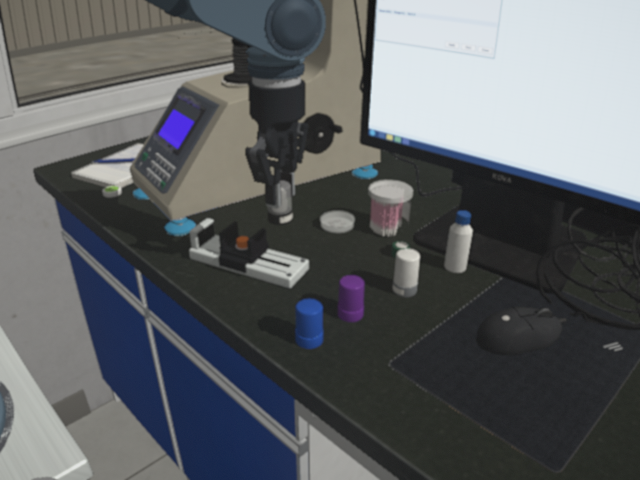

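Run:
```python
from h import *
o=np.load("o5.npy",allow_pickle=True).item()
im=cv2.imread("pics/w14.png")
cv2.imwrite("pics/c15.png",cv2.resize(im[0:200,250:400],None,fx=4,fy=3,interpolation=2)[:600])
M=T(o)
for x in(-.004,0,.004):print(x,proj("wrist",(M@[x,0,-.0587,1])[:3],o),proj("wrist",(M@[x,0,-.0027,1])[:3],o))
```

```text
-0.004 [319.23827236 349.91177147] [319.13072544 287.79078001]
0 [319.23423353 341.06671209] [319.12702874 281.01533481]
0.004 [319.2300995  332.04844017] [319.12327518 274.14896378]
```

View pics/c15.png

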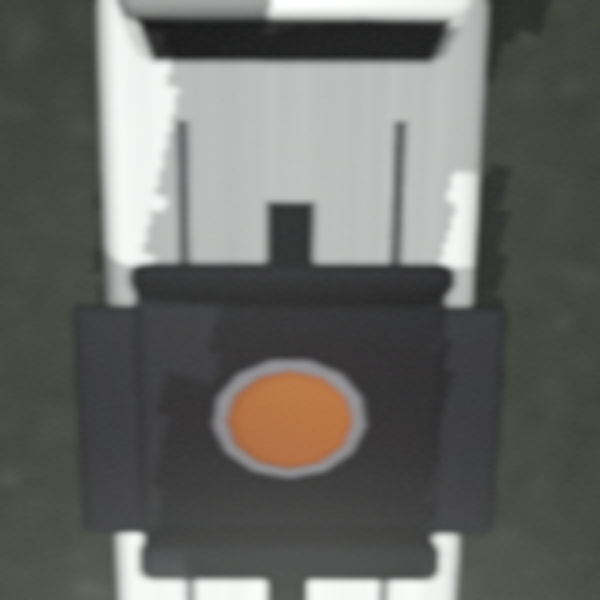

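Run:
```python
from h import *
o=np.load("o5.npy",allow_pickle=True).item()
im=cv2.imread("pics/w14.png")
cv2.imwrite("pics/c16.png",cv2.resize(im[230:390,250:400],None,fx=4,fy=3.7,interpolation=2)[:600])
M=T(o);th=np.linspace(0,6.28,181)
for x in(-.002,0,.002,.004,.006):
    f=lambda r,z:np.array([proj("wrist",(M@[x+r*np.cos(t),r*np.sin(t),z,1])[:3],o)[1] for t in th])
    print(x,"top lower row",f(.0165,-.0587).max().round(1),f(.018,-.0587).max().round(1),"base far row",f(.018,-.0027).min().round(1))
u=np.array([.333,-.943]);b0=onz("wrist",(322.5,139.7),.047,o);print("button now",b0)
for nm,p,z in[("front wall",(322.5,89),.062),("fixed top",(322.5,7.3),.053),("fixed bot",(322.5,19.3),.02),("rear wall back",(322.5,192.3),.062)]:
    P=onz("wrist",p,z,o);print(nm,P.round(4),((P-b0)[:2]@u*1000).round(1))
```

```text
-0.002 top lower row 380.6 383.6 base far row 253.0
0 top lower row 376.5 379.6 base far row 249.4Traceback (most recent call last):
  File "<stdin>", line 8, in <module>
  File "<stdin>", line 7, in <lambda>
  File "h.py", line 17, in proj
    c=get_calibration(n);M=np.linalg.inv(camT(n,o));q=M[:3,:3]@np.array(P)+M[:3,3]
                                         ~~~~^^^^^
  File "h.py", line 7, in camT
    c=get_calibration(n)
ValueError: time passes only in moves, steps and waits
```

View pics/c16.png

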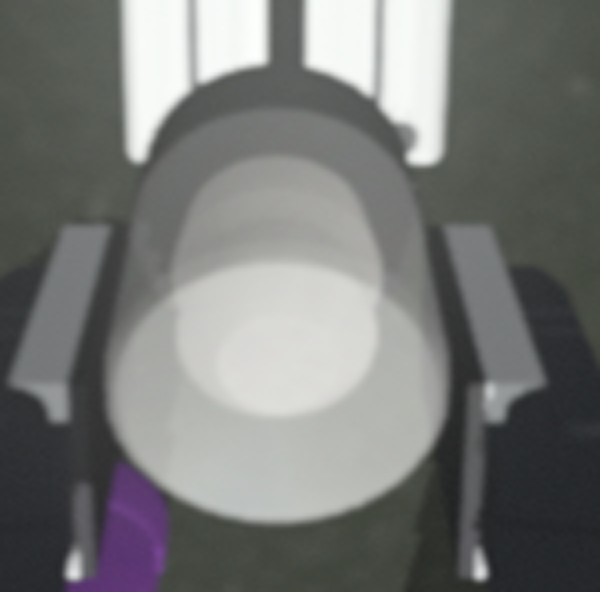

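```bash
sed -i 's/^def T(o)/import functools\nget_calibration=functools.lru_cache(get_calibration)\ndef T(o)/' h.py
python3 - <<'E'
from h import *
o=np.load("o5.npy",allow_pickle=True).item()
u=np.array([.333,-.943]);b0=onz("wrist",(322.5,139.7),.047,o);print("button now",b0)
for nm,p,z in[("front wall",(322.5,89),.062),("fixed top",(322.5,7.3),.053),("fixed bot",(322.5,19.3),.02),("rear wall back",(322.5,192.3),.062),("railL",(250+122/4,230+100/3.7),.02),("railR",(250+450/4,230+100/3.7),.02)]:
    P=onz("wrist",p,z,o);print(nm,P.round(4),((P-b0)[:2]@u*1000).round(1))
M=T(o)
f=.5*(onz("wrist",(322.5,89),.062,o)+onz("wrist",(322.5,7.3),.053,o));print("mid",f, np.linalg.inv(M[:3,:3])@(f-M[:3,3])/.025)
E
```

```text
button now [0.50528875 0.02957247 0.047     ]
front wall [0.4958 0.0555 0.062 ] -27.7
fixed top [0.4814 0.0959 0.053 ] -70.5
fixed bot [0.4806 0.0988 0.02  ] -73.5
rear wall back [0.5154 0.0011 0.062 ] 30.2
railL [ 0.5048 -0.0634  0.02  ] 87.5
railR [ 0.5641 -0.0423  0.02  ] 87.3
mid [0.48856778 0.07570186 0.0575    ] [4.83243534 0.07825946 1.56724591]
```

```bash
python3 -m inch '0 0 0 0.8 0.07 0 0.2;0 0 0 0.9 0 0 0.2;0 0 0 0.9 0 0 0.2;0 0 0 0.9 0 0 0.2;0 0 0 0.8 0 0 0.2'; 
python3 -m inch '0 0 0 0.52 0 0.3 0.2;0 0 0 0 0 0.5 0.2;0 0 0 0 0 0.3 0.2;0 0 0 0 0 0 0.2;0 0 0 0 0 0 0.2'
python3 - <<'E'
from h import *
o=get_obs();np.save("o6.npy",o,allow_pickle=True);print(o['eef_pos'],o['tcp_rot'])
a=camera("scene");b=camera("side");cv2.imwrite("pics/sa.png",a);cv2.imwrite("pics/sb.png",b);cv2.imwrite("pics/w16.png",camera("wrist"))
cv2.imwrite("pics/s16.png",np.hstack([cv2.resize(a[170:290,170:290],(400,400),interpolation=2),cv2.resize(b[250:380,280:410],(400,400),interpolation=2)]))
E
```

```text
time: 21.65
eef_pos: [0.4934, 0.061, 0.0967]
tcp_rot: [-180.0, 0.0, 109.4]
wrist_force: [0.0, 0.4, -1.8]
gripper_width: 0.39
time: 22.15
eef_pos: [0.4894, 0.0727, 0.0687]
tcp_rot: [-180.0, -0.0, 109.5]
wrist_force: [0.1, 0.1, -0.2]
gripper_width: 0.384
[0.48942688 0.07270613 0.06867368] [-1.79951305e+02 -1.14532626e-02  1.09458530e+02]
```

View pics/s16.png

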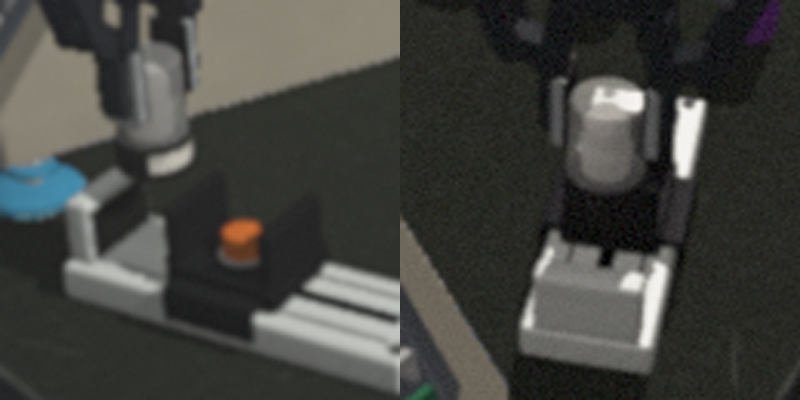

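View pics/w16.png

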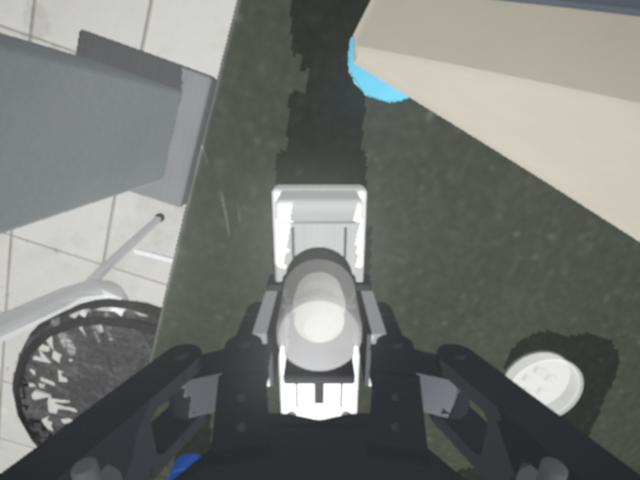

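Run:
```python
from h import *
im=cv2.imread("pics/w16.png")
cv2.imwrite("pics/c17.png",cv2.resize(im[175:295,260:380],None,fx=5,fy=5,interpolation=2))
```

```text
(no output)
```

View pics/c17.png

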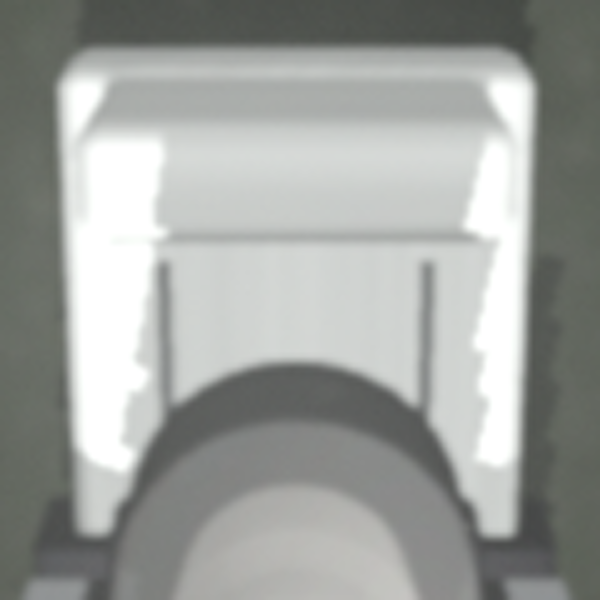

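Run:
```python
from h import *
o=np.load("o6.npy",allow_pickle=True).item();M=T(o)
P=onz("wrist",(319.6,222.6),.053,o);u=np.array([.333,-.943])
print(P,(np.linalg.inv(M)@np.r_[P,1])[:3])
# base far edge: base z = TCPz+.0027
Q=onz("wrist",(319.6,248),M[2,3]+.0027,o);print(Q,(np.linalg.inv(M)@np.r_[Q,1])[:3])
o5=np.load("o5.npy",allow_pickle=True).item()
F=onz("wrist",(322.5,89),.062,o5);print("frontwall dist",(F-P)[:2]@u)
```

```text
[0.48049618 0.09882637 0.053     ] [0.02760022 0.00029402 0.01567895]
[0.48342104 0.09047991 0.07137368] [ 0.01875982  0.00025579 -0.00269647]
frontwall dist 0.045902239542598526
```

```bash
python3 -m inch '0 0 0 0.17 0 0 0.2;0 0 0 0 0 0.3 0.2;0 0 0 0 0 0.4 0.2;0 0 0 0 0 0.4 0.2;0 0 0 0 0 0.3 0.2'
python3 - <<'E'
from h import *
o=get_obs();np.save("o7.npy",o,allow_pickle=True);print(o['eef_pos'],o['tcp_rot'])
a=camera("scene");b=camera("side");cv2.imwrite("pics/w17.png",camera("wrist"))
cv2.imwrite("pics/s17.png",np.hstack([cv2.resize(a[170:290,170:290],(400,400),interpolation=2),cv2.resize(b[250:380,280:410],(400,400),interpolation=2)]))
E
```

```text
time: 22.8
eef_pos: [0.4871, 0.0775, 0.0326]
tcp_rot: [-179.9, -0.0, 109.5]
wrist_force: [0.4, -0.4, -0.6]
gripper_width: 0.388
[0.48710609 0.07750518 0.03258945] [-1.79900707e+02 -4.17033523e-02  1.09521583e+02]
```

View pics/s17.png

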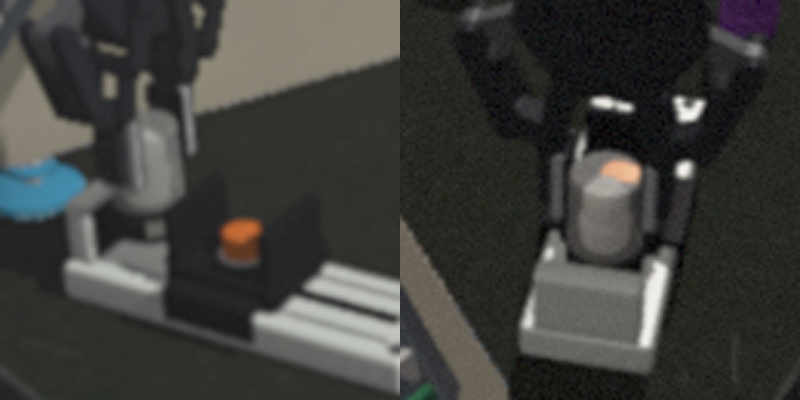

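View pics/w17.png

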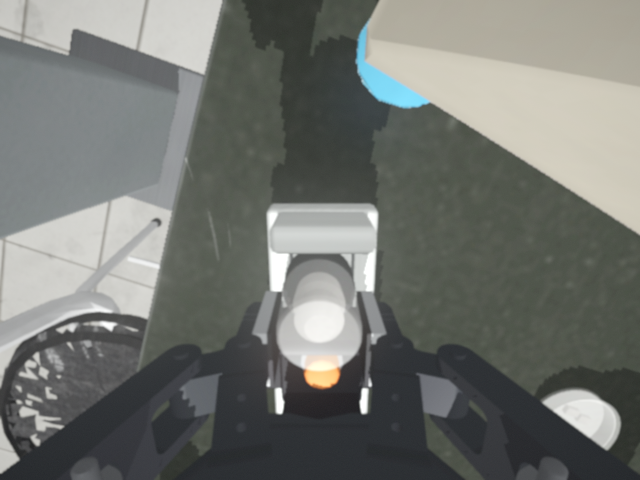

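Run:
```python
from h import *
o=np.load("o7.npy",allow_pickle=True).item();M=T(o)
im=cv2.imread("pics/w17.png")
cv2.imwrite("pics/c18.png",cv2.resize(im[195:395,250:390],None,fx=4,fy=3,interpolation=2))
for r in(250,252,254):print(r,(np.linalg.inv(M)@np.r_[onz("wrist",(320,r),.053,o),1])[0])
```

```text
250 0.023828058607248986
252 0.022834402005372956
254 0.021837052780800142
```

View pics/c18.png

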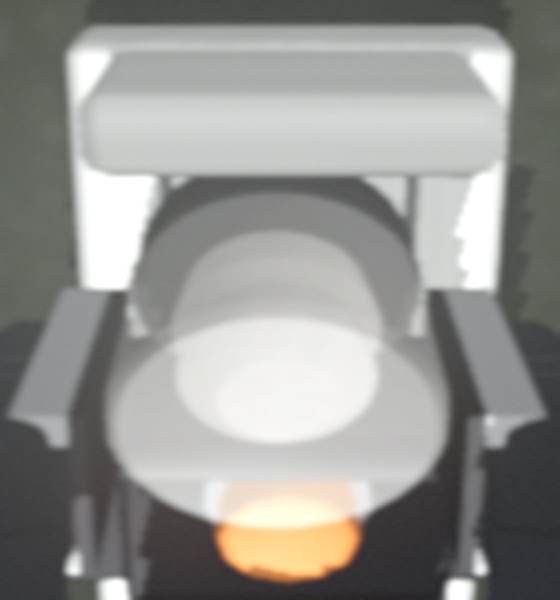

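```bash
python3 -m inch '0 0 0 -0.03 0 0.1 0.2;0 0 0 0 0 0.15 0.2;0 0 0 0 0 0.15 0.2;0 0 0 0 0 0 0.2;0 0 0 0 0 0 0.2'
```

```text
time: 23.45
eef_pos: [0.4881, 0.0767, 0.024]
tcp_rot: [-180.0, -0.0, 109.5]
wrist_force: [0.0, 0.0, -1.2]
gripper_width: 0.39
```

```bash
python3 -m inch '0 0 0 0 0 0.06 0.2;0 0 0 0 0 0.06 0.2;0 0 0 0 0 0.04 0.2;0 0 0 0 0 0 0.2;0 0 0 0 0 0 0.2'
```

```text
time: 23.95
eef_pos: [0.4882, 0.0768, 0.0201]
tcp_rot: [-180.0, -0.0, 109.5]
wrist_force: [0.0, 0.1, -0.3]
gripper_width: 0.387
```

```bash
python3 -m inch '0 0 0 0 0 0.04 0.2;0 0 0 0 0 0.02 0.2;0 0 0 0 0 0 0.2;0 0 0 0 0 0 0.2;0 0 0 0 0 0 0.2'
```

```text
time: 24.45
eef_pos: [0.4882, 0.0767, 0.0187]
tcp_rot: [180.0, -0.0, 109.5]
wrist_force: [0.1, 0.3, -0.8]
gripper_width: 0.389
```

```bash
python3 -m inch '0 0 0 0 0 0.04 0.2;0 0 0 0 0 0 0.2;0 0 0 0 0 0 0.2;0 0 0 0 0 0 0.2;0 0 0 0 0 0 0.2'; python3 -m inch '0 0 0 0 0 0.04 0.2;0 0 0 0 0 0 0.2;0 0 0 0 0 0 0.2;0 0 0 0 0 0 0.2;0 0 0 0 0 0 0.2'
```

```text
time: 24.95
eef_pos: [0.4882, 0.0768, 0.0176]
tcp_rot: [-180.0, -0.0, 109.5]
wrist_force: [0.5, 1.4, -0.9]
gripper_width: 0.385
time: 25.45
eef_pos: [0.4884, 0.0767, 0.0173]
tcp_rot: [-180.0, 0.0, 109.5]
wrist_force: [-1.2, -0.8, 5.5]
gripper_width: 0.386
```

Run:
```python
from h import *
o=get_obs();np.save("o8.npy",o,allow_pickle=True);M=T(o)
w=camera("wrist");a=camera("scene")
cv2.imwrite("pics/w19.png",w);cv2.imwrite("pics/s19.png",a)
cv2.imwrite("pics/c19.png",np.hstack([cv2.resize(w[215:395,250:390],(420,540),interpolation=2),cv2.resize(a[190:280,180:240],(360,540),interpolation=2)]))
for r in(264,266,268,270):print(r,(np.linalg.inv(M)@np.r_[onz("wrist",(320,r),.053,o),1])[0])
```

```text
264 0.022822204821497744
266 0.021902784845628243
268 0.0209798552875419
270 0.020053390592819575
```

View pics/c19.png

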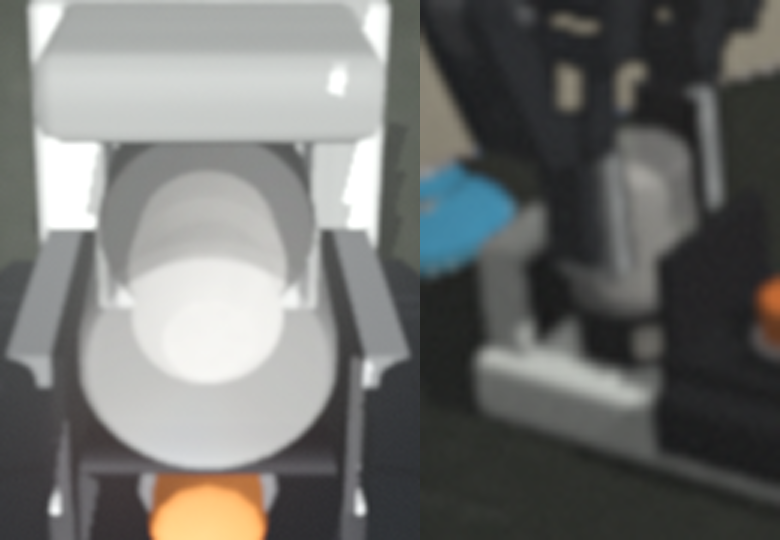

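Run:
```python
from h import *
o=np.load("o8.npy",allow_pickle=True).item();M=T(o)
im=cv2.imread("pics/w19.png")
cv2.imwrite("pics/c20.png",cv2.resize(im[345:385,260:380],(780,260),interpolation=2))
for r in(362,365,367,369,371,373):print(r,(np.linalg.inv(M)@np.r_[onz("wrist",(320,r),.062,o),1])[0].round(4))
for r in(261,261.7,262.4):print(r,(np.linalg.inv(M)@np.r_[onz("wrist",(320,r),.053,o),1])[0].round(4))
```

```text
362 -0.0201
365 -0.0217
367 -0.0228
369 -0.0238
371 -0.0249
373 -0.026
261 0.0242
261.7 0.0239
262.4 0.0236
```

View pics/c20.png

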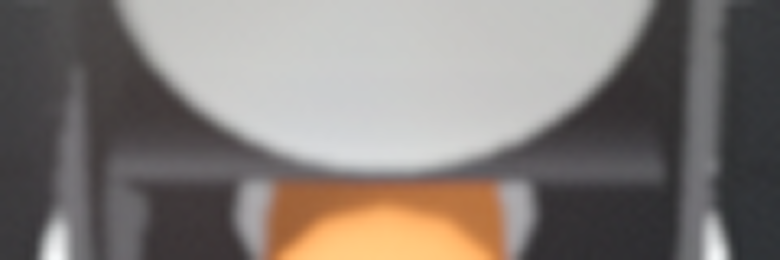

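```bash
python3 -m inch '0 0 0 0 0 -0.02 0.4;0 0 0 0 0 0 0.5;0 0 0 0 0 0 0.6;0 0 0 0 0 0 0.7;0 0 0 0 0 0 0.7'
python3 -m inch '0 0 0 0 0 -0.3 0.7;0 0 0 0 0 -0.6 0.7;0 0 0 0 0 -1 0.7;0 0 0 0 0 -1 0.7;0 0 0 0 0 -1 0.7'
python3 -m inch '0 0 0 -0.5 0 -0.5 0.7;0 0 0 -1 0 0 0.7;0 0 0 -1 0 0 0.7;0 0 0 -0.5 0 0 0.7;0 0 0 0 0 0 0.7'
python3 - <<'E'
from h import *
o=get_obs();np.save("o9.npy",o,allow_pickle=True)
w=camera("wrist");a=camera("scene");b=camera("side")
cv2.imwrite("pics/w21.png",w);cv2.imwrite("pics/a21.png",a)
cv2.imwrite("pics/c21.png",np.hstack([cv2.resize(a[180:290,170:300],(400,400),interpolation=2),cv2.resize(b[250:380,280:410],(400,400),interpolation=2)]))
E
```

```text
time: 26.05
eef_pos: [0.4882, 0.0767, 0.0171]
tcp_rot: [-180.0, -0.0, 109.5]
wrist_force: [-0.3, 1.0, -0.1]
gripper_width: 0.7
time: 26.55
eef_pos: [0.4882, 0.0767, 0.1161]
tcp_rot: [180.0, 0.0, 109.5]
wrist_force: [0.3, -0.1, 0.2]
gripper_width: 0.7
time: 27.05
eef_pos: [0.5135, 0.0045, 0.1269]
tcp_rot: [-180.0, -0.0, 109.4]
wrist_force: [0.0, 0.9, -0.2]
gripper_width: 0.701
```

View pics/w21.png

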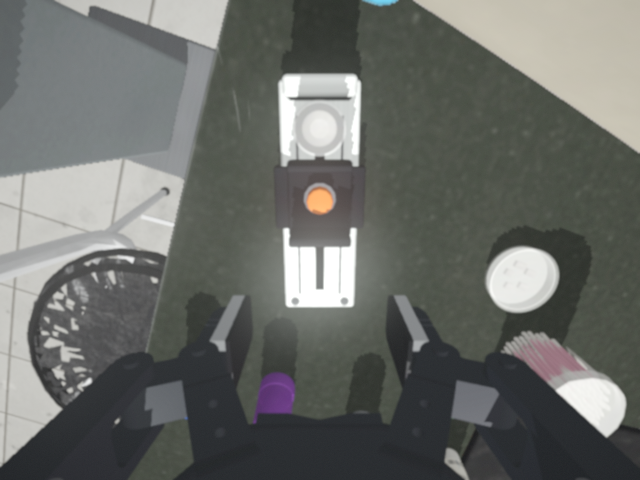

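View pics/c21.png

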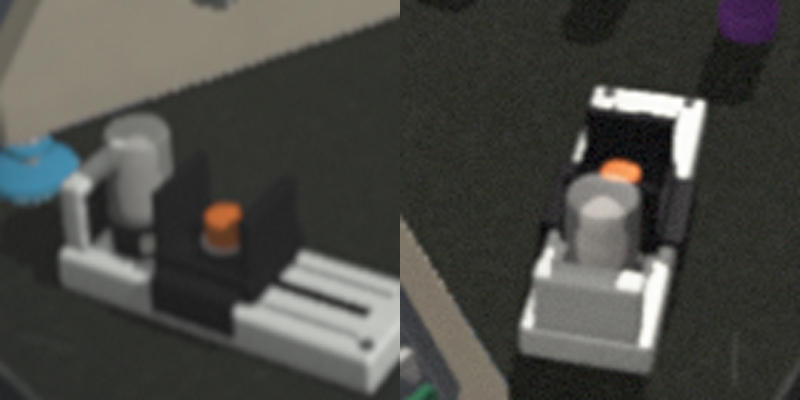

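View pics/a21.png

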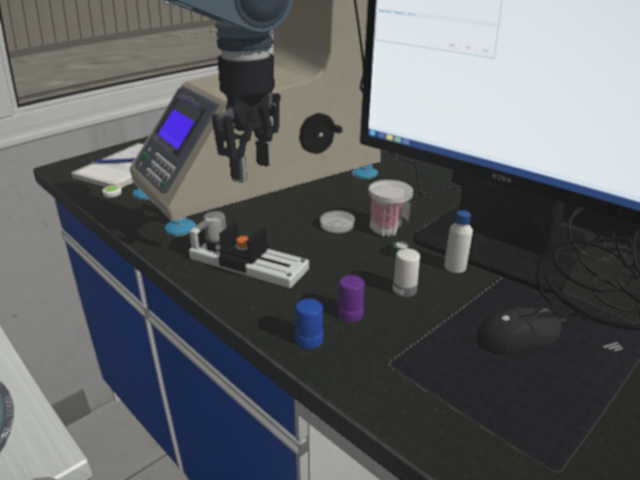

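Run:
```python
from h import *
im=cv2.imread("pics/w21.png")
cv2.imwrite("pics/c22.png",cv2.resize(im[65:215,265:375],(440,600),interpolation=2))
```

```text
(no output)
```

View pics/c22.png

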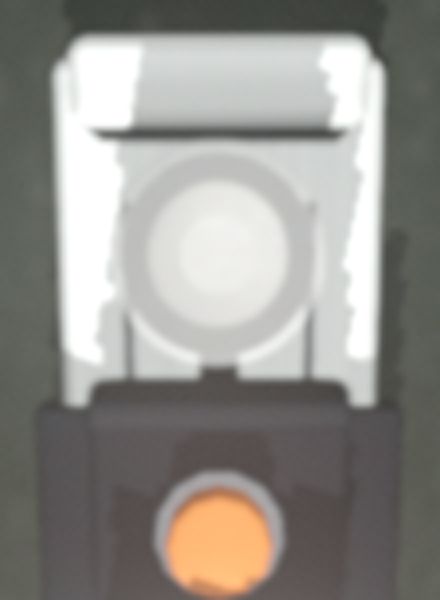

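Run:
```python
from h import *
o=np.load("o9.npy",allow_pickle=True).item();u=np.array([.333,-.943])
f=onz("wrist",(320,97.5),.053,o)
for n,p,z in[("wall",(320,160.8),.062),("can top",(320,128.3),.076),("can top low",(320,157),.076),("cantop high",(320,102.5),.076),("button",(320,200),.047)]:
    P=onz("wrist",p,z,o);print(n,P.round(4),((P-f)[:2]@u*1000).round(1))
```

```text
wall [0.495  0.0591 0.062 ] 40.6
can top [0.4881 0.0788 0.076 ] 19.7
can top low [0.4938 0.0624 0.076 ] 37.1
cantop high [0.4831 0.0929 0.076 ] 4.7
button [0.5049 0.0311 0.047 ] 70.3
```

```bash
python3 -c "
from cell import *
print(hand_in())"
```

```text
the job is handed in; nothing more can be done
None
```

I handed the job in at about 27 s of the 51 s allowed. The jaw is one hole further on, and the clear-topped canister stands upright on the rail between the jaws.

- **Jaw:** I pressed the button with about 7 N and pushed the jaw by its rear wall. The readings, taken at the end of each step, stayed under about 5 N. The button popped up after roughly 35–36 mm of travel, and I stopped there. I saw the pop in the scene picture, where the orange area grew and the push force fell to zero. I did not give the jaw an extra push to confirm it was locked.
- **Canister:** I lowered it until it touched the rail with 5.5 N, then released it. In the last wrist picture it stood about 0.6 mm from the middle of the gap. The later pictures show the button up and the gripper clear of everything.
- **Other things:** The blue, purple and white canisters and the other bench items look unmoved in the last scene picture. I checked them by eye and did not measure them.

**Checks that disagreed:**
- The shut fingertips touched the button about 32 mm higher than the reported TCP, so I worked to contact force and the pictures instead.
- My estimates of the gap ranged from 40.6 mm to 46 mm, depending on the view. The smallest is below the 42 mm that the next hole requires, so it must be wrong. The canister came out within about 1 mm of the middle in both views where I checked it against the two jaws.

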